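Index the titrator's sample carousel and start the run

ROBOT

A 6-joint arm with a two-finger parallel gripper is mounted at the origin on the work surface. World frame = base frame: x ahead of the robot, y to its left, z up, the work surface at z = 0. Lengths are in m, angles in rad, forces in N, time in s.
With the tool pointing down it reaches from about 0.3 to 0.95 m from the base axis. Payload 3.1 kg.
Tool frame: the origin (TCP) lies at the very end of the fingers, on their centre line; the grasp point (between the pads) lies robot.hold_point_z behind it (robot.hold_point_z is the distance from the TCP to the grasp point, in m); z points along the fingers, x is the direction in which the jaws open and shut, and the axes are right-handed (so a half turn about z gives the same grasp; the last joint's range is limited). The gripper opens to 85 mm and grips with 20 to 120 N. Pads are 22 mm wide; open, the fingers measure 114 mm over their backs; the gripper's body (76 mm by 85 mm) begins 54 mm behind the grasp point. The pads swing forward as they close: fully open they stand 13 mm farther back than shut.
Start: joints at [-1.376, 0.308, 1.634, -0, 1.2, -0.07], TCP at [0.164, -0.603, 0.211] pointing down, gripper open.
Joint ranges: [-3.06, 3.06], [-0.79, 1.96], [0.05, 2.63], [-1.19, 4.34], [0.05, 2.64], [-2.94, 2.94]. Speed limits (rad/s): [2.79, 2.79, 3.14, 3.14, 3.14, 3.14].

INTERFACE

Orientations are given as [roll, pitch, yaw] about the fixed x, y, z axes, in that order (R = Rz(yaw) Ry(pitch) Rx(roll)).
In Python, from station import robot gives the robot as it stands. The module is installed in compiled form; this text tells all that it offers.
- The arm moves only by the shell command python3 -m jog 'ROWS' [FORCE]. ROWS is JSON, one flat list of numbers, 7 for each row, row after row: the turn, a rotation vector about the tool's x, y, z in rad, then the shift along the tool's x, y, z in mm, then the finger opening in mm, from 0 to 85.4. A call has 1 to 8 rows; each row shifts and turns the commanded pose from where the row before left it, along the tool's axes as they then stand; what a row does not reach is not made up. A row lasts 1/10 s, in which the tool goes at most 50 mm and 8.59 degrees, less where a joint would pass 70% of its speed; a pose out of reach is approached as far as the arm can. A call with a gripper value outside its range is refused whole. The fingers move at their own pace and stop on an object; FORCE is the grip in N (left out, the last holds). Time passes only in rows, so rows that do not move let the fingers close. It gives the time, the measured TCP pose, the force and the opening at its end, in the units of the state.
- robot.sense(): the state, without advancing time (a new reading comes with each control period).
- robot.read_camera(name): name is "side" or "top" or "wrist"; returns a dict with "img" (480x640x3 uint8, red, green, blue), "range_z" (480x640 float32, m along the optical axis (not along the pixel's ray), 0 where there is no reading), "intrinsics" (3x3 intrinsics, pixels), "R" (3x3) and "t" (3): a world point X has camera coordinates R X + t; the wrist camera has in their place "T_tool_cam" (4x4, takes a point from camera to tool coordinates, whose origin is the TCP and whose axes are the tool frame's). Camera axes: x right, y down, z forward; pixel columns grow to the right and rows downward; lengths in m; the calibration is good to about 2 mm. A picture is of the moment at which its call begins: read the wrist's pose just before it.
- robot.job_done(): hands the job in, once; it reports no verdict.
Trained networks look in the newest picture that a camera, given by its name, has taken for a name from the list of things; names that differ only in an ending like _2 or _b are one class to them, and where a whole thing is asked for, a point or a joint stands for the part that bears it (a point fixed in the world has none). Each returns a list of dicts, best first, with "conf" (0 to 1); they miss things now and then, are a little off and sometimes report something else, mostly with a low value. They report only what shows in the picture. A call takes as long as a camera call. They do not tell look-alikes from the thing itself.
- robot.recognise(query, camera): "bbox" ([left, top, right, bottom] in pixels, round what is visible of it).
The state is a dict: "time_s": time; "joints": joint angles; "joint_vel": joint speeds; "effort": joint torques, N m; "position": TCP position; "ee_rot": TCP orientation; "wrist_force": force on the tool from outside, world axes, zero at the start; "ft_torque": the same for the moment, N m; "gripper_width": opening from 0.0 (shut) to 1.0 (fully open).
Only numpy, scipy, OpenCV 4.12 (cv2) and the standard library are available. Lean on these libraries where they do the work, as an engineer would, in place of code of your own. Each camera call takes 0.05 s, during which the arm holds its last target.

TASK

The conical flask is the next sample: pull the titrator's T-handled plunger out along its slanted axis and twist it clockwise so that it stays out, turn the carousel by its spokes until the conical flask stands under the burette tip, then twist the plunger back and let it slide fully home so that the carousel is locked. Only then press the big round start key until it snaps through, and let go. Tip no glassware and leave the other things on the bench where they are.

Things in the scene. Friction and masses are not known exactly. Their poses are not given: they have to be found in the camera images.
- t_handle (a point): Centre of the plunger's black T-handle: bar 68 mm long, 13 thick, 24 deep along the axis; under it a 14 mm neck, then from 24 mm below this point a 24 mm collar over the steel sleeve. The axis leans 35 degrees from vertical, outward from the carousel, to the robot's side. Frame moves with the handle: z out and up along the axis, y along the bar, x across it. Locked: bar tangent to the carousel.
- plunger_lift (a joint): Pull of the plunger along its axis, m: 0 home (13 mm nose 12 mm deep in a bore of the carousel's rim), 0.012 nose riding on the rim between bores, 0.015 resting in the held-out notch, 0.019 end stop. A spring pulls it home, 6 N at 0, 9.5 N at the stop. It twists only when out 0.017 or more. The round nose draws the carousel in if within 2 degrees of a bore.
- plunger_twist (a joint): Twist of the plunger, rad: 0 locked, grows clockwise seen looking down onto the handle (about minus z of t_handle), stop 1.40. Twisted past 1.2 when out and let down 2 to 4 mm, its pin rests in a 1 mm notch and it stays out. To relock: pull 2 to 3 mm more, twist back to 0, let it slide home (only possible with twist below 0.2).
- carousel (a joint): Turn of the carousel about its vertical axis, rad, counter-clockwise from above positive, 0 at the start (locked). Five wells and five index bores are 72 degrees (1.2566 rad) apart, so each multiple of that is a lock position. Friction 0.12 N m; turns either way when the plunger is out.
- hub (a point): Centre of the carousel (its vertical axis) at the height of the spokes, 167 mm above the table. Aluminium disc, flat top 216 mm across, 62 mm above the table, bevelled rim out to 276 mm; wells of four steel prongs, 18 mm high, centred 72 mm from the axis, half-way between spokes.
- burette_tip (a point): Lower tip of the fixed motor burette's nozzle, 190 mm above the table, over the far well, 72 mm from the carousel's axis. The glass barrel above it is 22 mm thick; clamps, a drive box and a column (185 mm from the carousel's axis) stand above and behind it.
- conical_center (a point): The one conical flask (narrow neck, wide 64 mm base, 105 mm tall), loose in one of the two wells next to the far one under the burette, left or right; this point is on its axis half-way up.
- start_key (a joint): Travel of the start key downward, m: 0 up, 0.006 at the bottom. Resistance peaks at about 4 N in the first 1.5 mm, then it snaps through to the bottom; it springs back when let go.
- key_top (a point): Centre of the top face of the round grey start key (34 mm across, stands 13 mm above the flat white control panel, 55 mm above the table), the largest key, at the robot's end of the panel on the right of the titrator. Pressed straight down.
- spoke0 (a point): Grip point on spoke 0 of the carousel, 102 mm from its axis: a level round steel bar 10 mm thick that runs radially from the hub, 167 mm above the table, with a 20 mm black ball at its end 124 mm from the axis. The spokes are 72 degrees apart and turn with the carousel.
- spoke1 (a point): Grip point on spoke 1 of the carousel, 102 mm from its axis: a level round steel bar 10 mm thick that runs radially from the hub, 167 mm above the table, with a 20 mm black ball at its end 124 mm from the axis. The spokes are 72 degrees apart and turn with the carousel.
- spoke2 (a point): Grip point on spoke 2 of the carousel, 102 mm from its axis: a level round steel bar 10 mm thick that runs radially from the hub, 167 mm above the table, with a 20 mm black ball at its end 124 mm from the axis. The spokes are 72 degrees apart and turn with the carousel.
- spoke3 (a point): Grip point on spoke 3 of the carousel, 102 mm from its axis: a level round steel bar 10 mm thick that runs radially from the hub, 167 mm above the table, with a 20 mm black ball at its end 124 mm from the axis. The spokes are 72 degrees apart and turn with the carousel.
- spoke4 (a point): Grip point on spoke 4 of the carousel, 102 mm from its axis: a level round steel bar 10 mm thick that runs radially from the hub, 167 mm above the table, with a 20 mm black ball at its end 124 mm from the axis. The spokes are 72 degrees apart and turn with the carousel.
- beaker_a_center (a point): A glass beaker (62 mm wide, 80 mm tall), loose in a carousel well; point on its axis half-way up. Not to be tipped.
- beaker_b_center (a point): A glass beaker (62 mm wide, 80 mm tall), loose in a carousel well; point on its axis half-way up. Not to be tipped.
- beaker_c_center (a point): A glass beaker (62 mm wide, 80 mm tall), loose in a carousel well; point on its axis half-way up. Not to be tipped.
- beaker_d_center (a point): A glass beaker (62 mm wide, 80 mm tall), loose in a carousel well; point on its axis half-way up. Not to be tipped.
- cap_jar_a: Glass jar with blue cap, 68 mm wide, 107 mm tall, left of the titrator; origin at the centre of its underside. A bystander.
- cap_jar_b: Glass jar with blue cap, 68 mm wide, 107 mm tall, left of the titrator; origin at the centre of its underside. A bystander.
- pipette_bulb: Red rubber pipette bulb standing on its flat end, 54 mm wide, 85 mm tall, left of the titrator; origin at the centre of its underside. A bystander.
- volumetric: Stoppered volumetric flask, 72 mm wide, 186 mm tall, right of the titrator; origin at the centre of its underside. A bystander.
- cylinder_glass: Measuring cylinder on a 62 mm square foot, 158 mm tall, right of the titrator; origin at the centre of its underside. A bystander.
- wash_bottle: White wash bottle, 68 mm wide, 190 mm tall with its bent spout, at the right; origin at the centre of its underside. A bystander.
There are look-alikes about, which are no part of the job. Leave any purple look-alike of the part that bears beaker_b_center alone.

How it is judged:
On the way, in this order (a step that is already met when the one before it is completed fails the run):
1. the plunger is pulled out and twisted so that it rests held out, at least 12 mm out and twisted more than 1.0 rad (value of joint plunger_lift above 0.012 m and value of joint plunger_twist above 1 rad), for 0.2 s.
2. with the plunger still held out, the conical flask has been brought under the burette tip (within 12 mm, seen from above) (all of step 1 and horizontal distance between conical_center and burette_tip below 0.012 m), for 0.2 s.
3. the plunger is twisted back and fully home in the index bore (under 3 mm out, twist under 0.25 rad), the conical flask under the tip (horizontal distance between conical_center and burette_tip below 0.01 m and value of joint plunger_lift below 0.003 m and value of joint plunger_twist below 0.25 rad), for 0.2 s.
4. the start key is pressed through its snap, more than 4.5 mm down (value of joint start_key above 0.0045 m), for 0.04 s.
At the end, for the whole second after the job is handed in: The conical flask stands upright under the burette tip (axis within 10 mm of it seen from above), the carousel is still and locked: plunger less than 3 mm out and twisted less than 0.25 rad; the start key is up again (less than 2 mm down); conical flask and beakers upright within 0.1 rad (all of step 3 and angle between each of conical_center, beaker_a_center, beaker_b_center, beaker_c_center, beaker_d_center's own z axis and vertical below 0.1 rad and value of joint start_key below 0.002 m and velocity of joint carousel between -0.05 and 0.05 rad/s); the robot touches nothing.
It fails at once if the start key is pressed through while the plunger is not home (more than 4 mm out) (value of joint start_key above 0.0045 m and value of joint plunger_lift above 0.004 m).
It fails at once if a piece of glassware on the carousel is tipped by more than 0.35 rad (angle between any of conical_center, beaker_a_center, beaker_b_center, beaker_c_center, beaker_d_center's own z axis and vertical above 0.35 rad).
It fails at once if a bystander on the bench is moved by more than 30 mm (distance of any of cap_jar_a, cap_jar_b, pipette_bulb, volumetric, cylinder_glass, wash_bottle from where it was at the start of the episode above 0.03 m).
It also fails if it takes over 70 s, if anything falls off the work surface, if the arm or the gripper's body presses on something with over 40 N, if the wrist force passes 120 N, or if a joint passes its speed limit or range.

## Working session

There is one attempt and no reset: what is moved stays moved. The work goes in short steps, Python scripts to look and compute and a shell command to move; the robot and the scene stay as the last step left them, time stands still between calls to the robot, and variables do not carry over. Pictures are saved under pics/ and viewed, and the job is handed in when it is done.

```bash
mkdir -p pics
python3 - <<'E'
from station import robot
import cv2
s=robot.sense(); print(s, robot.hold_point_z)
for n in ["side","top","wrist"]:
    c=robot.read_camera(n); cv2.imwrite(f"pics/{n}0.png",c["img"][:,:,::-1])
    print(n,c["intrinsics"].tolist(),{k:c[k].tolist() for k in("R","t","T_tool_cam") if k in c})
E
```

```text
{'time_s': 0.0, 'joints': array([-1.37569731e+00,  3.08981624e-01,  1.63522378e+00,  9.89671413e-06,
        1.19970028e+00, -6.96659901e-02]), 'joint_vel': array([-1.90953089e-04,  2.93965666e-05, -3.02422085e-04,  4.73882096e-04,
       -3.50456784e-04,  1.47844529e-03]), 'effort': array([-6.09701710e-04, -4.15255523e+01, -2.76661992e+01, -1.10728461e-04,
        1.01673865e-02, -3.41663258e-07]), 'position': array([ 0.16337656, -0.60235083,  0.20974397]), 'ee_rot': array([-3.14142245e+00,  2.30677787e-03, -1.30603472e+00]), 'wrist_force': array([-0.85887881,  1.31076377,  0.50026542]), 'ft_torque': array([ 0.07863394, -0.02805558, -0.00364996]), 'gripper_width': 0.9992011920709957} 0.0187
side [[612.5490046604586, 0.0, 321.3780812914313], [0.0, 612.5490046604586, 238.07655912158734], [0.0, 0.0, 1.0]] {'R': [[-0.9878253397073331, -0.15521010199517013, -0.010531973734372757], [-0.11321912826202246, 0.763703157505333, -0.6355618901507329], [0.10668892739024206, -0.626631719158098, -0.771978083443621]], 't': [0.5535673875841669, 0.1728115163084415, 1.417328338093455]}
top [[542.0883371168625, 0.0, 319.8993462105787], [0.0, 542.0883371168625, 242.17654294963927], [0.0, 0.0, 1.0]] {'R': [[-0.02922011206723085, -0.9995337149560246, -0.008862150810432307], [-0.9874492946214409, 0.030241238043306216, -0.15501405766325416], [0.15520977933879387, 0.004221396429673752, -0.9878725141483521]], 't': [-0.007826933997771833, 0.5653363232006451, 1.247553893260937]}
wrist [[342.3740830461996, 0.0, 323.8608994655], [0.0, 342.3740830461996, 241.4772319532039], [0.0, 0.0, 1.0]] {'T_tool_cam': [[0.9999994259219835, 0.00011543946225208783, -0.0010652837337696097, 2.9657271262473195e-05], [0.0002097388013651804, 0.9538604108413636, 0.30025034994014566, -0.07677885589951805], [0.0010507927188942521, -0.30025040100435374, 0.9538598390389367, -0.16256904999528313], [0.0, 0.0, 0.0, 1.0]]}
```

View pics/top0.png

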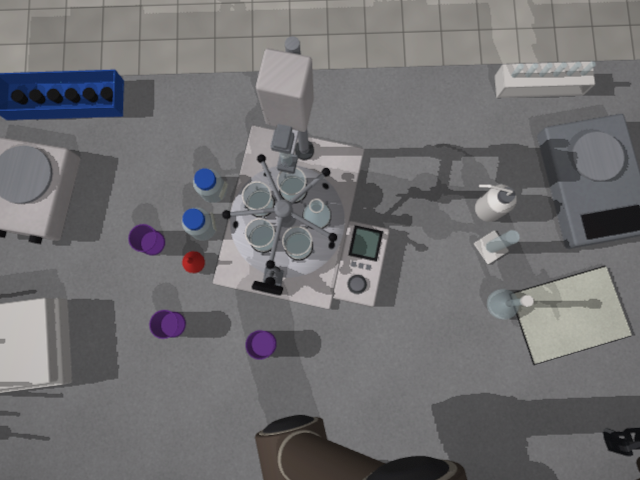

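View pics/side0.png

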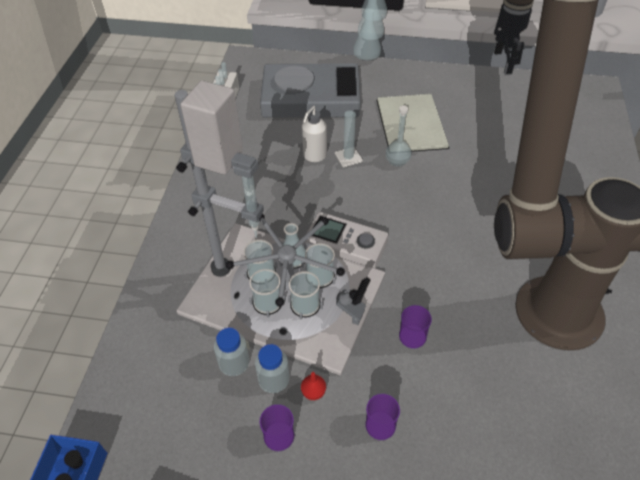

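View pics/wrist0.png

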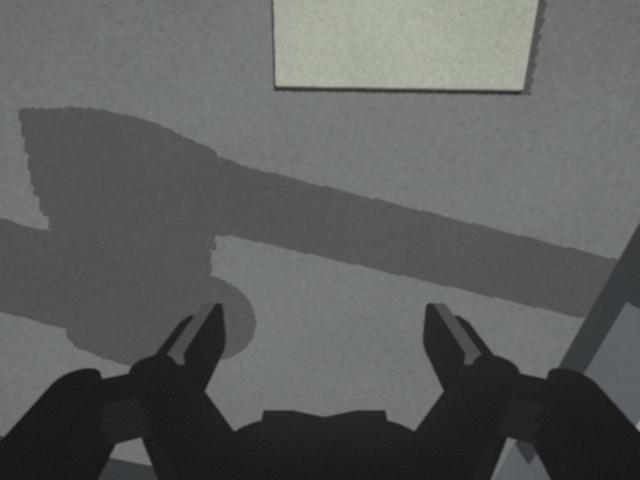

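Top view: the carousel hub is at (283,210), the black T-handle at (268,287), and the round start key at (357,285). The conical flask is at (317,212), in the well to the right of the far one, and the burette is at (290,160). There are purple beaker look-alikes at (146,240), (167,324) and (261,345).

```bash
cat > h.py <<'E'
from station import robot
import cv2, numpy as np
def px2w(c,u,v,z=None,zr=None):
    K=c["intrinsics"]; ray=np.linalg.inv(K)@[u,v,1]
    R,t=c["R"],c["t"]
    if z is not None: # plane world z
        d=R.T@ray; o=-R.T@t; return o+d*(z-o[2])/d[2]
    return R.T@(ray*zr-t)
def w2px(c,X):
    p=c["intrinsics"]@(c["R"]@np.asarray(X)+c["t"]); return p[:2]/p[2]
def cloud(c):
    K=c["intrinsics"]; v,u=np.mgrid[:480,:640]; z=c["range_z"]
    P=np.stack([(u-K[0,2])/K[0,0]*z,(v-K[1,2])/K[1,1]*z,z],-1)
    return (P-c["t"])@c["R"]
E
python3 - <<'E'
from h import *
for n in ["top","side"]:
    c=robot.read_camera(n); P=cloud(c)
    for q in ["t_handle","hub","key_top","start_key","conical_center","burette_tip","spoke0","carousel","beaker_a_center"]:
        for r in robot.recognise(q,n)[:6]:
            b=r["bbox"]; u,v=int((b[0]+b[2])/2),int((b[1]+b[3])/2)
            print(n,q,round(r["conf"],2),np.round(b),"P",P[v,u].round(3))
    x0,y0=(200,80) if n=="top" else (160,80)
    im=c["img"][y0:y0+260,x0:x0+220][:,:,::-1] if n=="top" else c["img"][y0:y0+300,x0:x0+240][:,:,::-1]
    f=600//im.shape[0] if 0 else 2.0
    f=min(600/im.shape[0],800/im.shape[1]); cv2.imwrite(f"pics/{n}1.png",cv2.resize(im,None,fx=f,fy=f,interpolation=cv2.INTER_CUBIC)); print(f)
E
```

```text
top t_handle 0.6 [253. 270. 284. 296.] P [0.465 0.093 0.116]
top hub 0.71 [224. 152. 341. 280.] P [0.603 0.054 0.178]
top key_top 0.53 [224. 156. 346. 278.] P [0.603 0.048 0.179]
top key_top 0.47 [349. 279. 364. 290.] P [ 0.462 -0.106  0.055]
top start_key 0.63 [353. 276. 363. 292.] P [ 0.464 -0.111  0.056]
top conical_center 0.71 [488. 290. 533. 320.] P [ 0.401 -0.445  0.1  ]
top conical_center 0.63 [302. 200. 328. 225.] P [ 0.611 -0.017  0.172]
top burette_tip 0.56 [211.  40. 387. 305.] P [0.712 0.017 0.135]
top spoke0 0.92 [222. 150. 345. 277.] P [0.609 0.052 0.181]
top spoke0 0.2 [181. 250. 203. 273.] P [0.527 0.277 0.057]
top carousel 0.57 [221. 157. 345. 278.] P [0.601 0.055 0.177]
top beaker_a_center 0.85 [240. 180. 275. 215.] P [0.675 0.122 0.062]
2.3076923076923075
side hub 0.97 [224. 215. 349. 339.] P [0.629 0.065 0.101]
side key_top 0.66 [359. 236. 373. 248.] P [ 0.466 -0.1    0.058]
side key_top 0.44 [307. 244. 337. 285.] P [0.546 0.071 0.173]
side key_top 0.33 [243. 239. 276. 276.] P [0.682 0.072 0.174]
side start_key 0.67 [360. 233. 374. 246.] P [ 0.467 -0.111  0.052]
side conical_center 0.59 [286. 227. 304. 267.] P [0.611 0.033 0.172]
side burette_tip 0.94 [175.  78. 387. 380.] P [ 0.694 -0.156 -0.002]
side burette_tip 0.23 [282. 226. 308. 270.] P [0.613 0.035 0.174]
side spoke0 0.92 [226. 217. 350. 339.] P [0.625 0.062 0.094]
side spoke0 0.4 [305. 109. 327. 161.] P [ 0.639 -0.411  0.108]
side carousel 0.92 [228. 216. 350. 341.] P [0.623 0.061 0.094]
side beaker_a_center 0.59 [252. 268. 280. 310.] P [0.673 0.083 0.07 ]
side beaker_a_center 0.52 [335. 109. 363. 166.] P [ 0.55  -0.428  0.093]
2.0
```

```bash
ls pics
```

```text
side0.png
side1.png
top0.png
top1.png
wrist0.png
```

View pics/top1.png

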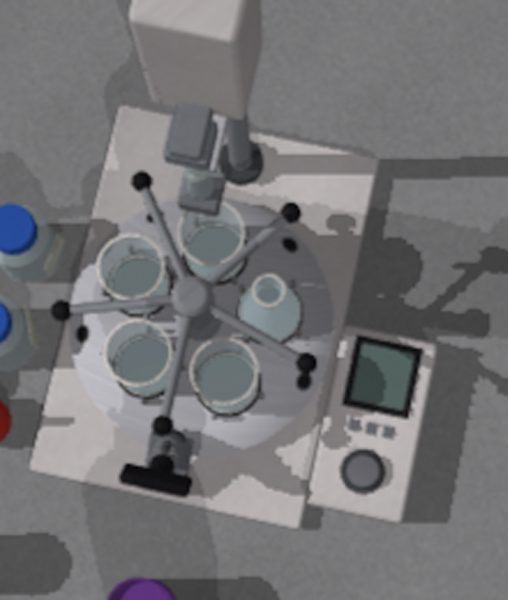

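View pics/side1.png

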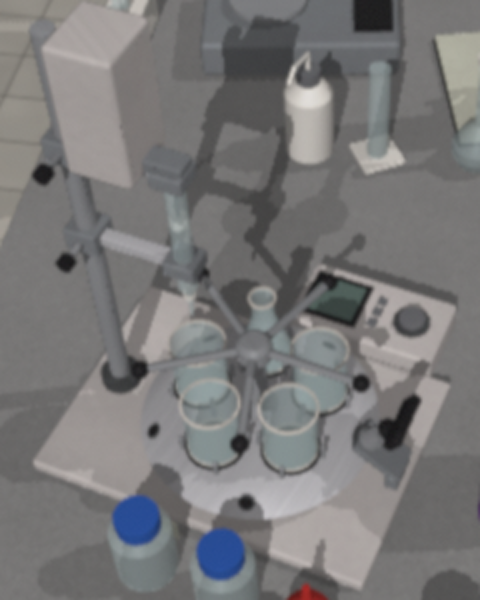

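The 5 spoke-end balls and all 5 vessels are clear here: 4 beakers, plus the conical flask at crop (270,305) in the right-hand well. One spoke points at the plunger. Next I'll fit the geometry.

Run:
```python
from h import *
c=robot.read_camera("top"); P=cloud(c); 
cr=lambda u,v:(200+(u+.5)/2.3077-.5,80+(v+.5)/2.3077-.5)
B=[]
for b in [(142,181),(291,212),(307,363),(163,426),(61,310)]:
    u,v=cr(*b); w=px2w(c,u,v,.167); B.append(w); print(w.round(4), P[round(v),round(u)].round(3))
B=np.array(B); h=B.mean(0); print("hub",h, np.hypot(*(B-h)[:,:2].T), np.degrees(np.arctan2((B-h)[:,1],(B-h)[:,0])))
# refine: least-squares centre+phase
from scipy.optimize import least_squares
k=np.array([0,-1,-2,-3,1])
def m(p): a=p[2]+k*np.radians(72); return np.stack([p[0]+.124*np.cos(a),p[1]+.124*np.sin(a)],1)
r=least_squares(lambda p:(m(p)-B[:,:2]).ravel(),[h[0],h[1],.3]); print(r.x,np.degrees(r.x[2]),(r.fun*1000).round(1))
# side view too
s=robot.read_camera("side"); PS=cloud(s)
for b in [(139,369),(361,383),(240,443),(330,284)]:
    u=160+(b[0]+.5)/2-.5; v=80+(b[1]+.5)/2-.5; print("side",px2w(s,u,v,.167).round(4),PS[round(v),round(u)].round(3))
# handle dark pixels cloud
for n,C,PP,(x0,y0,x1,y1) in [("top",c,P,(250,268,288,298)),("side",s,PS,(340,270,375,325))]:
    im=C["img"].astype(int); M=np.zeros(im.shape[:2],bool); M[y0:y1,x0:x1]=1
    M&=(im.max(2)<45)&(C["range_z"]>0); Q=PP[M]
    print(n,M.sum()); print(Q[:: max(1,len(Q)//40)].round(3).tolist())
u,v=cr(362,471); print("key",px2w(c,u,v,.055)); u,v=160+411/2,80+320/2; print(px2w(s,u,v,.055))
u,v=cr(268,289); print("cone top",px2w(c,u,v,.062+.105))
```

```text
[0.7373 0.0987 0.167 ] [0.734 0.098 0.177]
[ 0.7021 -0.0428  0.167 ] [ 0.698 -0.043  0.178]
[ 0.5559 -0.0533  0.167 ] [ 0.554 -0.054  0.176]
[0.5008 0.0822 0.167 ] [0.5   0.082 0.18 ]
[0.6136 0.1767 0.167 ] [0.611 0.175 0.18 ]
hub [0.6219624  0.05229545 0.167     ] [0.12433833 0.12440234 0.12451877 0.12477832 0.12465018] [  21.93748938  -49.88853755 -122.02032122  166.13940281   93.82598268]
[0.6219624  0.05229545 0.38395188] 21.99882234841951 [-0.4 -0.  -0.4  0.2  0.3  0.4  0.8  0.1 -0.3 -0.7]
side [0.7426 0.0959 0.167 ] [0.74  0.103 0.177]
side [0.5058 0.0794 0.167 ] [0.505 0.089 0.181]
side [0.6172 0.1725 0.167 ] [0.615 0.179 0.178]
side [ 0.5592 -0.0526  0.167 ] [ 0.558 -0.048  0.172]
top 310
[[0.492, 0.084, 0.175], [0.488, 0.086, 0.09], [0.477, 0.089, 0.107], [0.475, 0.091, 0.11], [0.473, 0.096, 0.109], [0.473, 0.081, 0.103], [0.47, 0.091, 0.113], [0.467, 0.12, 0.128], [0.468, 0.1, 0.109], [0.468, 0.085, 0.111], [0.465, 0.114, 0.126], [0.465, 0.097, 0.118], [0.466, 0.083, 0.106], [0.463, 0.112, 0.129], [0.463, 0.097, 0.122], [0.463, 0.081, 0.106], [0.46, 0.111, 0.133], [0.46, 0.
[... 1113 characters left out ...]
, [0.465, 0.097, 0.128], [0.454, 0.101, 0.136], [0.474, 0.09, 0.112], [0.462, 0.101, 0.131], [0.482, 0.093, 0.111], [0.471, 0.094, 0.114], [0.459, 0.107, 0.137], [0.477, 0.094, 0.109], [0.466, 0.105, 0.128], [0.455, 0.105, 0.13], [0.473, 0.094, 0.107], [0.461, 0.111, 0.134], [0.477, 0.101, 0.112], [0.465, 0.113, 0.132], [0.479, 0.099, 0.105], [0.467, 0.113, 0.128], [0.456, 0.114, 0.131], [0.467, 0.117, 0.13], [0.473, 0.116, 0.123], [0.462, 0.121, 0.134], [0.468, 0.124, 0.133], [0.458, 0.122, 0.132], [0.464, 0.123, 0.129], [0.468, 0.125, 0.126], [0.469, 0.127, 0.126]]
key [ 0.46223188 -0.10744113  0.055     ]
[ 0.4676197  -0.10505597  0.055     ]
cone top [ 0.62778847 -0.01884488  0.167     ]
```

```bash
cat >> h.py <<'E'
from scipy.spatial.transform import Rotation as Rot
from scipy.optimize import least_squares
AZ=np.radians(166.0); rad=np.array([np.cos(AZ),np.sin(AZ),0]); tan=np.array([-np.sin(AZ),np.cos(AZ),0])
a=np.sin(np.radians(35))*rad+np.cos(np.radians(35))*np.array([0,0,1.]); xx=np.cross(tan,a)
E
python3 - <<'E'
from h import *
H=np.array([.62196,.0523,0])
for n,box in [("top",(250,275,288,298)),("side",(340,270,375,325))]:
    C=robot.read_camera(n); P=cloud(C); x0,y0,x1,y1=box
    im=C["img"].astype(int); M=np.zeros(im.shape[:2],bool); M[y0:y1,x0:x1]=1
    M&=(im.max(2)<45)&(C["range_z"]>0); Q=P[M]-H
    z=Q@a; t=Q@tan; x=Q@xx; ok=(z>np.percentile(z,95)-.012)&(Q[:,2]<.15)&(abs(x)<1)
    print(n,len(Q),ok.sum())
    for w in (z,t,x): print(np.percentile(w[ok],[0,2,10,25,50,75,90,98,100]).round(4))
E
```

```text
top 305 173
[0.2017 0.2022 0.2041 0.207  0.2104 0.212  0.2135 0.2151 0.2161]
[-0.0324 -0.0298 -0.0251 -0.0157  0.0002  0.0162  0.0266  0.0315  0.0328]
[0.0613 0.0628 0.064  0.0651 0.067  0.0693 0.0718 0.0734 0.0744]
side 228 123
[0.2011 0.2014 0.2034 0.2049 0.2079 0.2093 0.2103 0.2115 0.213 ]
[-0.0349 -0.034  -0.0303 -0.0208 -0.0046  0.0094  0.0209  0.0271  0.0315]
[0.0585 0.0595 0.0601 0.0613 0.0629 0.0658 0.0674 0.0685 0.0699]
```

```bash
cat >> h.py <<'E'
def pose(s=None):
    s=s or robot.sense(); return Rot.from_euler("xyz",s["ee_rot"]).as_matrix(), np.array(s["position"])
def delta(Rt,pt):
    R,p=pose(); w=Rot.from_matrix(R.T@Rt).as_rotvec(); d=R.T@(pt-p)*1000
    print("total turn",w.round(4),np.degrees(np.linalg.norm(w)).round(1),"shift mm (now axes)",d.round(1),"| in target axes",(Rt.T@(pt-p)*1000).round(1))
    return w,d
def rows(Rt,pt,n,post=False):
    "n equal rows with constant turn w/n and constant tool shift reaching target"
    R,p=pose(); w=Rot.from_matrix(R.T@Rt).as_rotvec(); E=Rot.from_rotvec(w/n).as_matrix()
    S=np.zeros((3,3)); A=R.copy()
    for i in range(n):
        if post: A=A@E; S+=A
        else: S+=A; A=A@E
    d=np.linalg.solve(S,pt-p)*1000
    print(n,"rows: turn",(w/n).round(4),"deg",np.degrees(np.linalg.norm(w/n)).round(2),"shift",d.round(2),np.linalg.norm(d).round(1))
Rh=np.stack([-xx,tan,-a],1)
HND=np.array([.6225,.0515,0])+.199*a+.0662*xx-.001*tan
E
python3 -m jog '[0,0,-0.05,0,0,-20,40, 0,0,-0.1,-20,0,-20,40, 0,0,-0.1,-20,0,-20,40]'
python3 - <<'E'
from h import *
print(HND,pose()[1], robot.sense()["joints"])
E
```

```text
time_s: 1.65
position: [0.1493, -0.5655, 0.2712]
ee_rot: [-3.141, 0.001, -1.052]
wrist_force: [0.1, -0.0, -0.5]
gripper_width: 0.514
[0.45937364 0.09320258 0.1250405 ] [ 0.1493378  -0.56548081  0.27123331] [-1.38710045e+00  1.81950727e-01  1.66650253e+00  9.84246690e-05
  1.29384593e+00 -3.35605551e-01]
```

Run:
```python
from h import *
pt=HND+a*(.100-.0187); delta(Rh,pt); print(pt)
for n in (16,20,24): rows(Rh,pt,n)
# check path for 20
```

```text
total turn [ 0.2458  0.5774 -0.7816] 57.4 shift mm (now axes) [-450.2 -562.3   80.1] | in target axes [  32.  -714.1  119.6]
[0.41412704 0.10448383 0.19163756]
16 rows: turn [ 0.0154  0.0361 -0.0488] deg 3.59 shift [-15.12 -43.72   2.77] 46.3
20 rows: turn [ 0.0123  0.0289 -0.0391] deg 2.87 shift [-11.93 -35.03   2.22] 37.1
24 rows: turn [ 0.0102  0.0241 -0.0326] deg 2.39 shift [ -9.85 -29.22   1.86] 30.9
```

```bash
python3 -m jog '[0.012,0.029,-0.039,0,-35,1,40, 0.012,0.029,-0.039,-5,-35,1,40, 0.012,0.029,-0.039,-8,-35,1,40, 0.012,0.029,-0.039,-8,-35,1,40, 0.012,0.029,-0.039,-8,-35,1,40, 0.012,0.029,-0.039,-8,-35,1,40, 0.012,0.029,-0.039,-12,-35,1,40]'
python3 - <<'E'
from h import *
pt=HND+a*(.100-.0187); print(robot.sense()["joints"])
for n in (13,14): rows(Rh,pt,n)
E
```

```text
time_s: 2.35
position: [0.3177, -0.3826, 0.2658]
ee_rot: [-3.085, -0.214, -0.786]
wrist_force: [-0.2, -0.0, 0.3]
gripper_width: 0.473
[-1.03900826 -0.13190437  2.01581462  0.1230557   1.06714057 -0.3077575 ]
13 rows: turn [ 0.0126  0.0286 -0.0392] deg 2.88 shift [-14.6  -36.12   1.93] 39.0
14 rows: turn [ 0.0117  0.0266 -0.0364] deg 2.67 shift [-13.51 -33.56   1.79] 36.2
```

```bash
python3 -m jog '[0.012,0.027,-0.036,-13.5,-33.5,1.8,40, 0.012,0.027,-0.036,-13.5,-33.5,1.8,40, 0.012,0.027,-0.036,-13.5,-33.5,1.8,40, 0.012,0.027,-0.036,-13.5,-33.5,1.8,40, 0.012,0.027,-0.036,-13.5,-33.5,1.8,40, 0.012,0.027,-0.036,-13.5,-33.5,1.8,40, 0.012,0.027,-0.036,-13.5,-33.5,1.8,40]'
python3 - <<'E'
from h import *
pt=HND+a*(.100-.0187); print(robot.sense()["joints"])
for n in (7,8): rows(Rh,pt,n)
E
```

```text
time_s: 3.05
position: [0.394, -0.1432, 0.24]
ee_rot: [-3.079, -0.419, -0.535]
wrist_force: [1.6, 0.8, -0.8]
gripper_width: 0.471
[-0.48762571 -0.45379465  2.34332463  0.05848426  0.83162726  0.00386163]
7 rows: turn [ 0.0116  0.0261 -0.037 ] deg 2.68 shift [-13.59 -33.57   1.84] 36.3
8 rows: turn [ 0.0102  0.0228 -0.0324] deg 2.34 shift [-11.83 -29.4    1.61] 31.7
```

```bash
python3 -m jog '[0.01,0.023,-0.032,-11.8,-29.4,1.6,40, 0.01,0.023,-0.032,-11.8,-29.4,1.6,40, 0.01,0.023,-0.032,-11.8,-29.4,1.6,40, 0.01,0.023,-0.032,-11.8,-29.4,1.6,40, 0.01,0.023,-0.032,-11.8,-29.4,1.6,40, 0.01,0.023,-0.032,-11.8,-29.4,1.6,40, 0.01,0.023,-0.032,-11.8,-29.4,1.6,40, 0.01,0.023,-0.032,-11.8,-29.4,1.6,40]'
python3 - <<'E'
from h import *
pt=HND+a*(.100-.0187); print(robot.sense()["joints"])
delta(Rh,pt)
for n in ["wrist"]:
    c=robot.read_camera(n); cv2.imwrite(f"pics/{n}2.png",c["img"][:,:,::-1])
    print(robot.recognise("t_handle",n))
E
```

```text
time_s: 3.85
position: [0.4147, 0.1049, 0.1922]
ee_rot: [-3.139, -0.613, -0.248]
wrist_force: [0.5, -0.4, 1.2]
gripper_width: 0.465
[ 0.4306697  -0.35262527  2.45454449 -0.64438734  0.64092713  1.12469247]
total turn [-0.0002 -0.0017 -0.0028] 0.2 shift mm (now axes) [-0.7  0.6  0.2] | in target axes [-0.7  0.6  0.2]
[{'bbox': [302.4, 198.4, 331.9, 292.6], 'conf': 0.76}, {'bbox': [433.4, 424.7, 487.9, 480.0], 'conf': 0.42}]
```

View pics/wrist2.png

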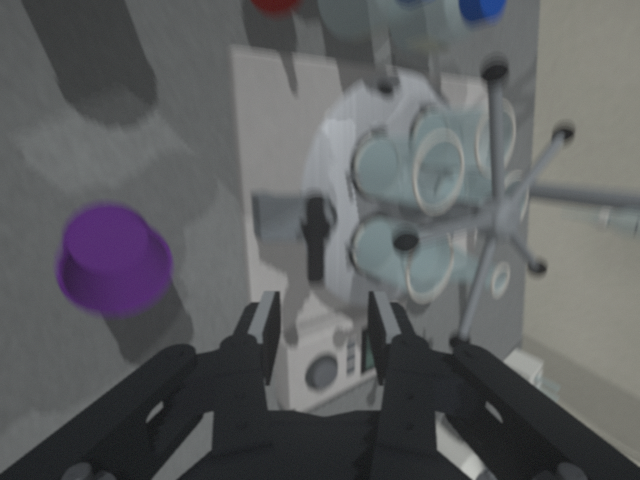

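The wrist view shows the T-bar upright at u≈316, v 198–282, between the jaws (u≈275 and 372). The purple cup is well to the left. Next I'll measure the bar in the tool frame.

```bash
cat >> h.py <<'E'
def wcloud(c):
    K=c["intrinsics"]; v,u=np.mgrid[:480,:640]; z=c["range_z"]
    P=np.stack([(u-K[0,2])/K[0,0]*z,(v-K[1,2])/K[1,1]*z,z],-1)
    T=c["T_tool_cam"]; return P@T[:3,:3].T+T[:3,3]
E
python3 - <<'E'
from h import *
c=robot.read_camera("wrist"); P=wcloud(c); im=c["img"].astype(int)
M=np.zeros((480,640),bool); M[190:290,295:340]=1
M&=(im.max(2)<48)&(c["range_z"]>0); Q=P[M]; zf=np.percentile(Q[:,2],3)
k=Q[:,2]<zf+.006; Q=Q[k]; print(k.sum(),zf)
for i in range(3): print(np.percentile(Q[:,i],[0,2,25,50,75,98,100]).round(4))
vv,uu=np.where(M); uu=uu[k];vv=vv[k]
print(uu.min(),uu.max(),vv.min(),vv.max(),np.median(uu))
E
```

```text
482 0.06910022269477183
[-0.0089 -0.0088 -0.0067 -0.0045 -0.001   0.0033  0.0034]
[-0.0271 -0.0221 -0.0075  0.0001  0.0102  0.0297  0.0345]
[0.0682 0.0688 0.0699 0.0705 0.0711 0.0733 0.0749]
312 329 209 289 318.0
```

```bash
python3 -m jog '[0,0,0.003,-2.8,3,10,40, 0,0,0,0,0,25,40, 0,0,0,0,0,25,40, 0,0,0,0,0,0,40]'
python3 - <<'E'
from h import *
c=robot.read_camera("wrist"); P=wcloud(c); cv2.imwrite("pics/wrist3.png",c["img"][:,:,::-1]); print(robot.sense()["joints"], robot.recognise("t_handle","wrist"))
E
```

```text
time_s: 4.4
position: [0.4442, 0.09, 0.1387]
ee_rot: [3.14, -0.606, -0.254]
wrist_force: [0.1, 0.1, -0.5]
gripper_width: 0.471
[ 0.34513487 -0.17709199  2.45990882 -0.79832327  0.46662036  1.25343983] [{'bbox': [301.0, 203.1, 340.0, 329.0], 'conf': 0.87}, {'bbox': [366.9, 128.2, 505.0, 228.2], 'conf': 0.55}]
```

View pics/wrist3.png

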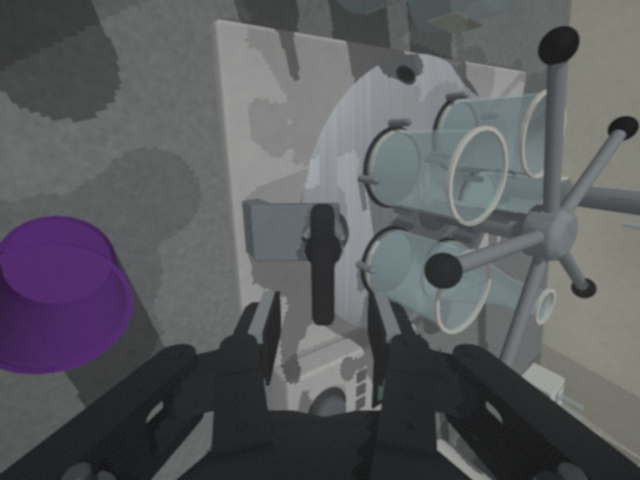

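```bash
cat > kin.py <<'E'
import numpy as np
from scipy.spatial.transform import Rotation as Rot
from scipy.optimize import least_squares
D=[([-1.37569731,.308981624,1.63522378,0,1.1997,-.06966599],[.16337656,-.60235083,.20974397],[-3.14142,.0023,-1.30603]),
([-1.3871,.18195,1.6665,0,1.29385,-.3356],[.1493378,-.56548,.271233],[-3.141,.001,-1.052]),
([-1.03900826,-0.13190437,2.01581462,0.1230557,1.06714057,-0.3077575],[0.3177,-0.3826,0.2658],[-3.085,-0.214,-0.786]),
([-0.48762571,-0.45379465,2.34332463,0.05848426,0.83162726,0.00386163],[0.394,-0.1432,0.24],[-3.079,-0.419,-0.535]),
([0.4306697,-0.35262527,2.45454449,-0.64438734,0.64092713,1.12469247],[0.4147,0.1049,0.1922],[-3.139,-0.613,-0.248]),
([0.34513487,-0.17709199,2.45990882,-0.79832327,0.46662036,1.25343983],[0.4442,0.09,0.1387],[3.14,-0.606,-0.254])]
def R(ax,t): return Rot.from_euler(ax,t).as_matrix()
def fk(q,p):
    # p: shoulder z, shoulder r, l1, elbow off, l2, L
    R1=R('z',q[0]); R2=R1@R('y',q[1]); R3=R2@R('y',q[2]); R6=R3@R('z',q[3])@R('y',q[4])@R('z',q[5])
    x=R1@[p[1],0,p[0]]+R2@[0,0,p[2]]+R3@[p[3],0,p[4]]+R6@[0,0,p[5]]
    return R6@R('z',np.pi),x
def res(p): return np.concatenate([fk(q,p)[1]-np.array(x) for q,x,_ in D])
lim=np.array([[-3.06,-.79,.05,-1.19,.05,-2.94],[3.06,1.96,2.63,4.34,2.64,2.94]])
_r=least_squares(res,[.3,.05,.35,.05,.35,.25]); PK=_r.x
def ik(Rt,pt,q0):
    f=lambda q:(lambda o:np.concatenate([(o[1]-pt)*5,(o[0]-Rt).ravel()]))(fk(q,PK))
    r=least_squares(f,np.clip(q0,lim[0]+1e-6,lim[1]-1e-6),bounds=lim); return r.x,np.abs(r.fun).max()
if __name__=="__main__":
    print(PK,(_r.fun*1000).round(1))
    for q,x,e in D: print(np.degrees((Rot.from_euler('xyz',e).inv()*Rot.from_matrix(fk(q,PK)[0])).magnitude()))
E
python3 kin.py
```

```text
[0.23323666 0.05888087 0.42815544 0.00846369 0.4679701  0.24696011] [-43.   -7.    5.8 -42.7  -8.6  -0.3 -45.1 -28.4  -1.3 -23.4 -41.3  -1.8
   5.   -9.7  -3.5   4.8 -13.1   1. ]
0.0007861204802468494
0.04010955141605169
0.03570662026497588
0.0035870507710478268
0.03143871587161082
0.10039651735524446
```

```bash
sed -i 's/p\[1\],0,p\[0\]/p[1],p[6],p[0]/; s/R6@\[0,0,p\[5\]\]/R3@R("z",q[3])@R("y",q[4])@[p[7],p[8],p[5]]/; s/.35,.25\])/.35,.25,.04,0,0])/' kin.py; python3 kin.py
```

```text
[ 3.16178109e-01 -4.23677437e-03  4.82273460e-01  3.65034482e-02
  5.30948548e-01  3.38357570e-01  4.42389364e-02  1.30602529e-04
 -7.64227874e-04] [-0.   0.  -0.2 -0.1 -0.   0.3  0.   0.  -0.   0.  -0.   0.   0.  -0.2
 -0.3 -0.   0.2  0.2]
0.0007861204802468494
0.04010955141605169
0.03570662026497588
0.0035870507710478268
0.03143871587161082
0.10039651735524446
```

Run:
```python
from h import *; from kin import *
q0=robot.sense()["joints"]
R0,p0=pose()
# handle centre estimate: from wrist: tool(0,0) lateral now; TCP grasp = p0 + 38mm * z
hc=p0+.038*(-a)
for flip in (0,np.pi):
  for pull in (0,.018):
    for tw in (0,1.38):
      Rt=Rh@Rot.from_rotvec([0,0,tw-flip]).as_matrix()
      best=None
      for g in (q0,q0+[0,0,0,0.5,0,-2],q0+[0,0,0,-.2,0,-3],q0-[0,-.2,0,1,.2,0]):
        q,e=ik(Rt,hc+pull*a,g)
        if best is None or e<best[1]: best=(q,e)
      print(flip,pull,tw,best[0].round(3),best[1].round(5))
```

```text
0 0 0 [ 0.303 -0.061  2.446 -0.966  0.372  1.396] 0.0
0 0 1.38 [ 0.303 -0.061  2.446 -0.966  0.372  2.776] 0.0
0 0.018 0 [ 0.322 -0.119  2.454 -0.876  0.412  1.313] 0.0
0 0.018 1.38 [ 0.322 -0.119  2.454 -0.876  0.412  2.693] 0.0
3.141592653589793 0 0 [ 0.303 -0.061  2.446 -0.966  0.372 -1.745] 0.0
3.141592653589793 0 1.38 [ 0.303 -0.061  2.446 -0.966  0.372 -0.365] 0.0
3.141592653589793 0.018 0 [ 0.322 -0.119  2.454 -0.876  0.412 -1.829] 0.0
3.141592653589793 0.018 1.38 [ 0.322 -0.119  2.454 -0.876  0.412 -0.449] 0.0
```

```bash
python3 -m jog '[0,0,0,0,0,13,40, 0,0,0,0,0,12,40, 0,0,0,0,0,8,40, 0,0,0,0,0,4,40, 0,0,0,0,0,0,40]'
python3 - <<'E'
from h import *
print(robot.sense()["joints"].round(3), robot.sense()["wrist_force"])
c=robot.read_camera("wrist"); P=wcloud(c); cv2.imwrite("pics/wrist4.png",c["img"][:,:,::-1])
E
```

```text
time_s: 5.0
position: [0.4659, 0.0871, 0.1114]
ee_rot: [-3.138, -0.611, -0.253]
wrist_force: [0.2, 0.0, -0.0]
gripper_width: 0.469
[ 0.309 -0.061  2.445 -0.967  0.378  1.409] [ 0.20830559  0.00889775 -0.04585469]
```

View pics/wrist4.png

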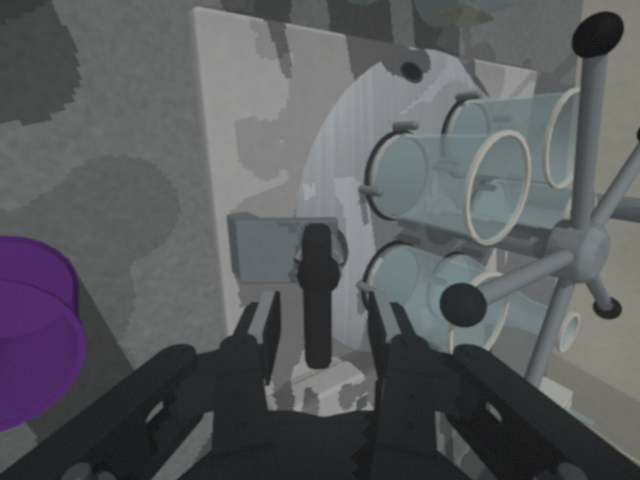

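Run:
```python
from h import *
c=robot.read_camera("wrist"); P=wcloud(c); im=c["img"].astype(int)
M=np.zeros((480,640),bool); M[218:372,299:336]=1
M&=(im.max(2)<48)&(c["range_z"]>0); Q=P[M]; zf=np.percentile(Q[:,2],5); print(zf,np.percentile(Q[:,2],[1,10,30,50,70,90]))
k=Q[:,2]<zf+.006; Q=Q[k]
for i in range(3): print(np.percentile(Q[:,i],[0,2,25,50,75,98,100]).round(4))
T=np.linalg.inv(c["T_tool_cam"])
for z in (0,-.0187):
    q=c["intrinsics"]@(T@[0,0,z,1])[:3]; print(q[:2]/q[2])
```

```text
-0.027312778252696852 [-0.02777952 -0.02708572 -0.02655748 -0.02611966 -0.02560754 -0.0234927 ]
[-0.0101 -0.0091 -0.0062 -0.0033 -0.0003  0.0024  0.0029]
[-0.0372 -0.0352 -0.0221 -0.0082  0.0088  0.0262  0.0289]
[-0.0289 -0.0276 -0.0267 -0.0262 -0.0256 -0.0231 -0.0213]
[324.47760105 288.54269956]
[324.5298045  305.74892137]
```

```bash
python3 -m jog '[0,0,0,-3.4,-4,2,40, 0,0,0,0,0,0,40, 0,0,0,0,0,0,40]'
python3 - <<'E'
from h import *
c=robot.read_camera("wrist"); P=wcloud(c); im=c["img"].astype(int); cv2.imwrite("pics/wrist5.png",c["img"][:,:,::-1])
M=np.zeros((480,640),bool); M[190:375,300:345]=1
M&=(im.max(2)<48)&(c["range_z"]>0)&(P[...,2]<-.015); Q=P[M]; zf=np.percentile(Q[:,2],5)
k=Q[:,2]<zf+.006; Q=Q[k]
for i in range(3): print(np.percentile(Q[:,i],[0,2,25,50,75,98,100]).round(4))
vv,uu=np.where(M); print(uu.min(),uu.max(),vv.min(),vv.max())
E
```

```text
time_s: 5.4
position: [0.4649, 0.0918, 0.1074]
ee_rot: [-3.139, -0.61, -0.252]
wrist_force: [0.6, 0.5, 0.3]
gripper_width: 0.466
[-0.006  -0.0052 -0.0024  0.0006  0.0034  0.0062  0.0069]
[-0.033  -0.0315 -0.0188 -0.0049  0.0118  0.0288  0.0308]
[-0.0308 -0.0299 -0.0289 -0.0284 -0.0278 -0.0253 -0.0236]
311 340 236 374
```

View pics/wrist5.png

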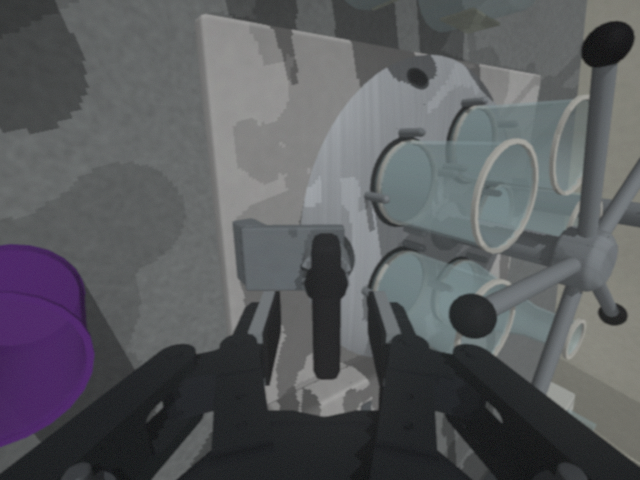

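The bar is now centred between the jaws: u 311–340 against a jaw midpoint of about 324. Closing.

```bash
python3 -m jog '[0,0,0,0.5,0,0,5, 0,0,0,0,0,0,5, 0,0,0,0,0,0,5, 0,0,0,0,0,0,5, 0,0,0,0,0,0,5]' 70
python3 -m jog '[0,0,0,0,0,0,5, 0,0,0,0,0,0,5]'
```

```text
time_s: 5.95
position: [0.4656, 0.0915, 0.1078]
ee_rot: [-3.139, -0.611, -0.253]
wrist_force: [-3.6, 0.7, 5.6]
gripper_width: 0.124
time_s: 6.15
position: [0.4656, 0.0915, 0.1078]
ee_rot: [-3.139, -0.611, -0.253]
wrist_force: [-3.8, 0.8, 6.0]
gripper_width: 0.124
```

```bash
python3 -m jog '[0,0,0,0,0,-4,5, 0,0,0,0,0,-4,5, 0,0,0,0,0,-4,5, 0,0,0,0,0,-4,5, 0,0,0,0,0,-2,5, 0,0,0,0,0,0,5]'
python3 - <<'E'
from h import *
print(robot.sense()["joints"].round(3)); c=robot.read_camera("wrist"); cv2.imwrite("pics/wrist6.png",c["img"][:,:,::-1])
E
```

```text
time_s: 6.75
position: [0.4555, 0.094, 0.1222]
ee_rot: [-3.139, -0.61, -0.252]
wrist_force: [6.7, -1.9, -6.3]
gripper_width: 0.121
[ 0.341 -0.105  2.451 -0.902  0.418  1.363]
```

View pics/wrist6.png

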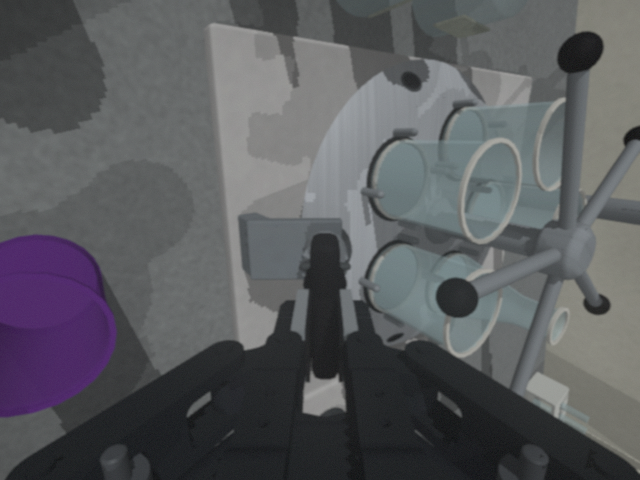

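Pulled 17.8 mm, with the wrist force about 9 N along the axis, which matches the spring. Twisting clockwise.

```bash
python3 -m jog '[0,0,0.05,0,0,-0.4,5, 0,0,0.08,0,0,0,5, 0,0,0.1,0,0,0,5, 0,0,0.1,0,0,0,5, 0,0,0,0,0,0,5]'
```

```text
time_s: 7.3
position: [0.4556, 0.0939, 0.1225]
ee_rot: [-2.915, -0.572, -0.65]
wrist_force: [8.7, -2.3, -7.1]
gripper_width: 0.123
```

```bash
python3 - <<'E'
from h import *
s=robot.sense(); print(s["ft_torque"]); w=Rot.from_matrix(Rh.T@pose()[0]).as_rotvec(); print(w)
E
python3 -m jog '[0,0,0.1,0,0,0,5, 0,0,0.1,0,0,0,5, 0,0,0.1,0,0,0,5, 0,0,0.1,0,0,0,5, 0,0,0.1,0,0,0,5, 0,0,0,0,0,0,5]'
python3 - <<'E'
from h import *
s=robot.sense(); print(s["ft_torque"],s["joints"].round(3)); w=Rot.from_matrix(Rh.T@pose()[0]).as_rotvec(); print(w)
E
```

```text
[-0.09135042 -0.2311271  -0.01930253]
[-2.06178490e-03 -2.58888707e-04  3.38040241e-01]
time_s: 7.9
position: [0.4558, 0.0937, 0.1227]
ee_rot: [-2.663, -0.395, -1.181]
wrist_force: [9.2, -3.3, -6.8]
gripper_width: 0.127
[-0.15579526 -0.38984087 -0.05374475] [ 0.341 -0.106  2.451 -0.901  0.419  2.193]
[-2.47744387e-03  8.28878856e-04  8.37959711e-01]
```

```bash
python3 -m jog '[0,0,0.1,0,0,0,5, 0,0,0.1,0,0,0,5, 0,0,0.1,0,0,0,5, 0,0,0.1,0,0,0,5, 0,0,0.1,0,0,0,5, 0,0,0.02,0,0,0,5, 0,0,0,0,0,0,5]'
python3 - <<'E'
from h import *
s=robot.sense(); print(s["ft_torque"],s["joints"].round(3)); w=Rot.from_matrix(Rh.T@pose()[0]).as_rotvec(); print(w)
c=robot.read_camera("wrist"); cv2.imwrite("pics/wrist7.png",c["img"][:,:,::-1])
E
```

```text
time_s: 8.6
position: [0.4558, 0.0933, 0.1228]
ee_rot: [-2.542, -0.125, -1.641]
wrist_force: [8.8, -5.4, -6.5]
gripper_width: 0.124
[-0.3788827  -0.47723682 -0.19010467] [ 0.341 -0.106  2.451 -0.902  0.42   2.711]
[-0.00294674  0.00233152  1.35665852]
```

View pics/wrist7.png

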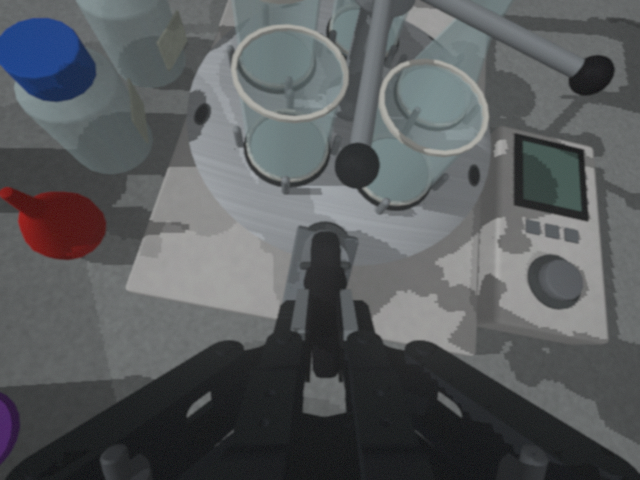

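```bash
python3 -m jog '[0,0,0,0,0,1.5,5, 0,0,0,0,0,1.5,5, 0,0,0,0,0,0,5]'; python3 -m jog '[0,0,0,0,0,0.7,5, 0,0,0,0,0,0,5]'
```

```text
time_s: 8.95
position: [0.4576, 0.0929, 0.1206]
ee_rot: [-2.542, -0.125, -1.641]
wrist_force: [4.0, -3.3, -1.7]
gripper_width: 0.12
time_s: 9.15
position: [0.4579, 0.0928, 0.1205]
ee_rot: [-2.541, -0.125, -1.641]
wrist_force: [-0.9, -3.3, 5.7]
gripper_width: 0.126
```

```bash
python3 -m jog '[0,0,0,0,0,0,40, 0,0,0,0,0,0,40, 0,0,0,0,0,0,40, 0,0,0,0,0,0,40]'; python3 -m jog '[0,0,0,0,0,-15,40, 0,0,0,0,0,-25,40, 0,0,0,0,0,-25,40, 0,0,0,0,0,-25,40, 0,0,0,0,0,0,40]'
python3 - <<'E'
from h import *
print(robot.sense()["joints"].round(3)); c=robot.read_camera("wrist"); cv2.imwrite("pics/wrist8.png",c["img"][:,:,::-1])
c=robot.read_camera("side"); cv2.imwrite("pics/side8.png",cv2.resize(c["img"][180:400,160:460][:,:,::-1],None,fx=2.6,fy=2.6))
E
```

```text
time_s: 9.55
position: [0.4567, 0.0937, 0.1189]
ee_rot: [-2.543, -0.123, -1.639]
wrist_force: [1.0, -0.2, 0.1]
gripper_width: 0.472
time_s: 10.05
position: [0.4079, 0.1076, 0.1959]
ee_rot: [-2.538, -0.12, -1.639]
wrist_force: [0.4, 0.6, -0.1]
gripper_width: 0.469
[ 0.449 -0.374  2.46  -0.64   0.661  2.486]
```

View pics/wrist8.png

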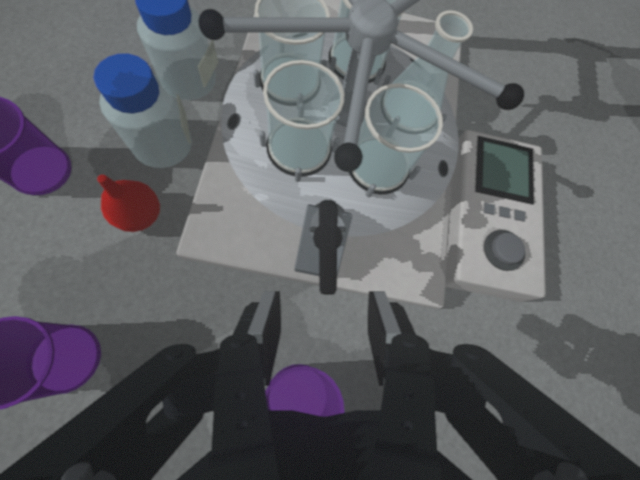

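View pics/side8.png

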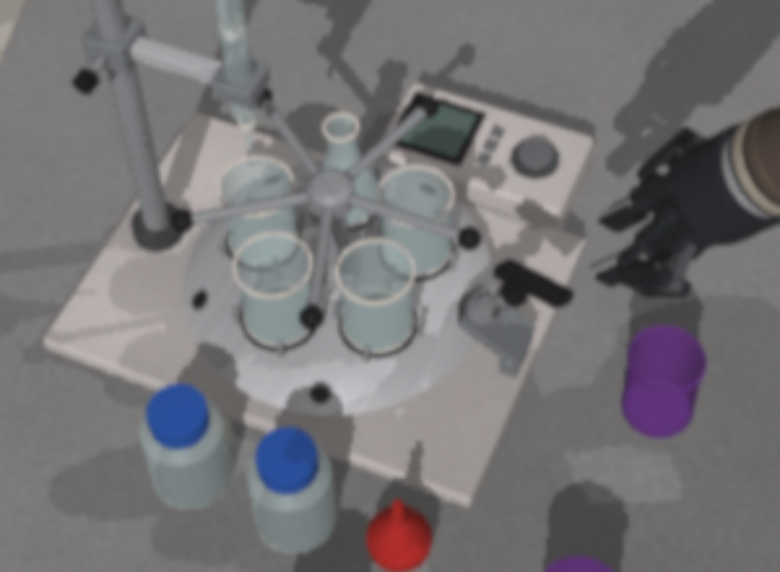

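```bash
cat >> h.py <<'E'
HUB=np.array([.622,.0523,.167])
def spoke(az,r,z,da=0):
    "tool-down pose straddling spoke at azimuth az (deg); tool x = -tangent"
    A=np.radians(az); e=np.array([np.cos(A),np.sin(A),0]); t=np.array([-e[1],e[0],0])
    X=-t; Z=np.array([0,0,-1.]); Y=np.cross(Z,X)
    return np.stack([X,Y,Z],1), np.array([HUB[0],HUB[1],0])+r*e+[0,0,z]
E
python3 - <<'E'
from h import *; from kin import *
q=robot.sense()["joints"]
for az in (166,180,200,220,238):
    R_,p_=spoke(az,.1,.15); q,e=ik(R_,p_,q); print(az,p_.round(3),q.round(3),e)
R_,p_=spoke(166,.1,.25)
for n in (8,10,12): rows(R_,p_,n)
E
```

```text
166 [0.525 0.076 0.15 ] [ 0.063  0.196  1.907  0.     1.039 -1.264] 4.965472477636013e-12
180 [0.522 0.052 0.15 ] [ 0.017  0.185  1.92   0.     1.036 -1.554] 3.9901969954236433e-10
200 [0.528 0.018 0.15 ] [-0.048  0.192  1.911  0.     1.038 -1.968] 3.5398016034788056e-14
220 [ 0.545 -0.012  0.15 ] [-0.102  0.224  1.872 -0.     1.045 -2.371] 9.785900552443843e-11
238 [ 0.569 -0.033  0.15 ] [-0.133  0.269  1.816 -0.     1.057 -2.717] 7.1666415328654814e-12
8 rows: turn [ 0.012  -0.1104 -0.35  ] deg 21.04 shift [24.38 -2.09 -0.8 ] 24.5
10 rows: turn [ 0.0096 -0.0883 -0.28  ] deg 16.83 shift [19.59 -0.99 -0.86] 19.6
12 rows: turn [ 0.008  -0.0736 -0.2333] deg 14.03 shift [16.35 -0.44 -0.83] 16.4
```

```bash
sed -i 's/X=-t; Z/X=t; Z/' h.py
python3 - <<'E'
from h import *; from kin import *
q=robot.sense()["joints"]
for az in (166,180,200,220,238):
    R_,p_=spoke(az,.1,.15); q,e=ik(R_,p_,q); print(az,p_.round(3),q.round(3),e)
R_,p_=spoke(166,.1,.25)
for n in (8,10,12): rows(R_,p_,n)
E
```

```text
166 [0.525 0.076 0.15 ] [ 0.063  0.196  1.907 -0.     1.039  1.878] 3.344988307183167e-11
180 [0.522 0.052 0.15 ] [ 0.017  0.185  1.92  -0.     1.036  1.588] 1.0967444879711779e-13
200 [0.528 0.018 0.15 ] [-0.048  0.192  1.911 -0.     1.038  1.174] 2.743805297265404e-11
220 [ 0.545 -0.012  0.15 ] [-0.102  0.224  1.872 -0.     1.045  0.771] 2.876414043748228e-11
238 [ 0.569 -0.033  0.15 ] [-0.133  0.269  1.816 -0.     1.057  0.425] 4.735691514219199e-12
8 rows: turn [-0.0761 -0.0083  0.0259] deg 4.63 shift [  2.15 -16.84  -1.58] 17.0
10 rows: turn [-0.0609 -0.0066  0.0207] deg 3.7 shift [  1.68 -13.46  -1.36] 13.6
12 rows: turn [-0.0507 -0.0055  0.0173] deg 3.09 shift [  1.38 -11.22  -1.2 ] 11.4
```

```bash
python3 -m jog '[-0.076,-0.008,0.026,2.2,-16.8,-1.6,40, -0.076,-0.008,0.026,2.2,-16.8,-1.6,40, -0.076,-0.008,0.026,2.2,-16.8,-1.6,40, -0.076,-0.008,0.026,2.2,-16.8,-1.6,40, -0.076,-0.008,0.026,2.2,-16.8,-1.6,40, -0.076,-0.008,0.026,2.2,-16.8,-1.6,40, -0.076,-0.008,0.026,2.2,-16.8,-1.6,40, -0.076,-0.008,0.026,2.2,-16.8,-1.6,40]'
python3 -m jog '[0,0,0,0,0,0,30]'
python3 - <<'E'
from h import *
print(robot.sense()["joints"].round(3)); R_,p_=spoke(166,.1,.25); delta(R_,p_)
c=robot.read_camera("wrist"); cv2.imwrite("pics/wrist9.png",c["img"][:,:,::-1])
P=wcloud(c); T=np.linalg.inv(c["T_tool_cam"]); R,p=pose()
for az,r in [(166,.06),(166,.1),(166,.124),(238,.124),(94,.124),(0,0)]:
    w=HUB+r*np.array([np.cos(np.radians(az)),np.sin(np.radians(az)),0]); q=c["intrinsics"]@(T@np.r_[R.T@(w-p),1])[:3]; print(az,r,(q[:2]/q[2]).round(1))
E
```

```text
time_s: 10.95
position: [0.5252, 0.0745, 0.2478]
ee_rot: [3.136, -0.004, -1.82]
wrist_force: [0.3, 0.0, -0.4]
gripper_width: 0.468
time_s: 11.05
position: [0.528, 0.0732, 0.2473]
ee_rot: [3.139, -0.004, -1.821]
wrist_force: [0.1, -1.0, 0.7]
gripper_width: 0.351
[ 0.058  0.099  1.809 -0.004  1.236  1.881]
total turn [ 0.0021 -0.0043 -0.0063] 0.5 shift mm (now axes) [-2.4  3.7 -2.7] | in target axes [-2.4  3.7 -2.7]
166 0.06 [320.1 189.4]
166 0.1 [320.6 243.1]
166 0.124 [320.8 273. ]
238 0.124 [490.8 157. ]
94 0.124 [148.5 159. ]
0 0 [319.3  97.9]
```

View pics/wrist9.png

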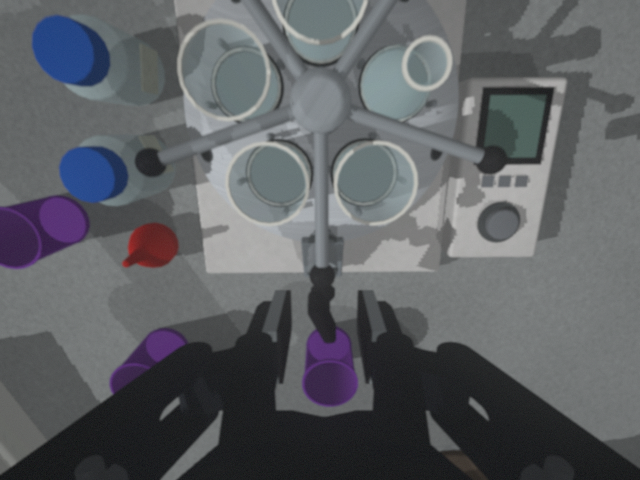

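```bash
python3 -m jog '[0,0,-0.006,-1.5,3.7,20,30, 0,0,0,0,0,30,30, 0,0,0,0,0,25,30, 0,0,0,0,0,15,30, 0,0,0,0,0,7,30, 0,0,0,0,0,0,30]'
python3 - <<'E'
from h import *
print(robot.sense()["joints"].round(3)); R_,p_=spoke(166,.1,.15); delta(R_,p_)
c=robot.read_camera("wrist"); cv2.imwrite("pics/wrist10.png",c["img"][:,:,::-1])
E
```

```text
time_s: 11.7
position: [0.519, 0.0777, 0.1508]
ee_rot: [3.137, -0.004, -1.811]
wrist_force: [0.2, -0.2, -0.7]
gripper_width: 0.349
[ 0.067  0.188  1.916 -0.003  1.042  1.88 ]
total turn [ 0.0041 -0.0042  0.0043] 0.4 shift mm (now axes) [-0.2 -6.1  0.8] | in target axes [-0.2 -6.1  0.8]
```

View pics/wrist10.png

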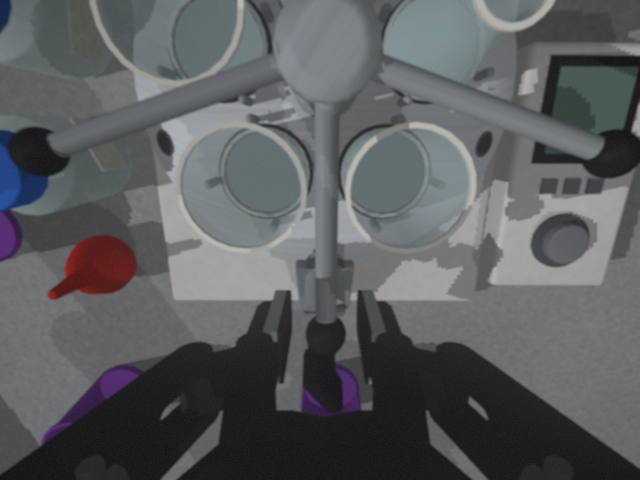

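```bash
python3 -m jog '[0,0,0,0,-7,0,30, 0,0,0,0,0,0,30]'; python3 -m jog '[0,0,0,0,0,0,6, 0,0,0,0,0,0,6, 0,0,0,0,0,0,6, 0,0,0,0,0,0,6, 0,0,0,0,0,0,6]' 20
python3 - <<'E'
from h import *
R,p=pose(); d=p-HUB; print(np.hypot(*d[:2]),np.degrees(np.arctan2(d[1],d[0])))
n=12; th=np.radians(72)/n; r=.0995
# constant row: turn -th about z, shift in pre axes: x tangent, -y?? 
Ra,_=spoke(166,r,0); pa=_; Rb,pb=spoke(172,r,0); print(Ra.T@(pb-pa)*1000, Rot.from_matrix(Ra.T@Rb).as_rotvec())
E
```

```text
time_s: 11.95
position: [0.53, 0.076, 0.1542]
ee_rot: [-3.138, -0.002, -1.811]
wrist_force: [0.4, 0.4, 0.1]
gripper_width: 0.35
time_s: 12.45
position: [0.5278, 0.0761, 0.1527]
ee_rot: [3.141, -0.003, -1.811]
wrist_force: [1.1, 0.1, -0.1]
gripper_width: 0.069
0.09719050343456025 165.8187324176238
[10.4005821  -0.54507141  0.        ] [ 0.          0.         -0.10471976]
```

```bash
python3 -m jog '[0,0,0,0,0,0,3, 0,0,0,0,0,0,3]' 20
python3 - <<'E'
from h import *
c=robot.read_camera("wrist"); cv2.imwrite("pics/wrist11.png",c["img"][:,:,::-1])
E
```

```text
time_s: 12.65
position: [0.5278, 0.0761, 0.1527]
ee_rot: [3.141, -0.003, -1.811]
wrist_force: [-1.0, -1.2, 0.2]
gripper_width: 0.034
```

View pics/wrist11.png

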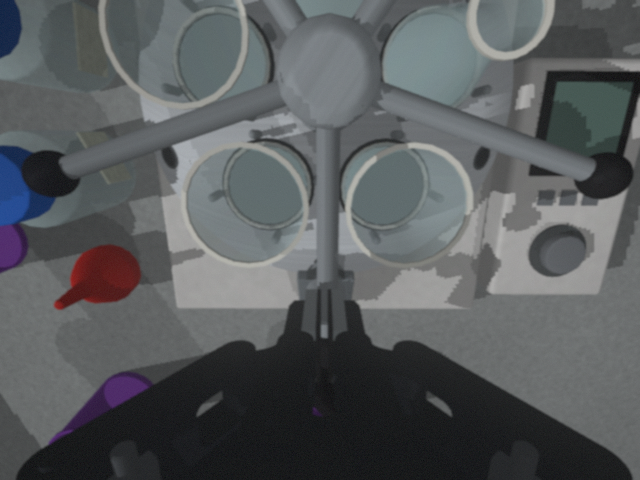

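Run:
```python
from h import *
c=robot.read_camera("wrist"); P=wcloud(c); R,p=pose()
for u,v in [(327,150),(327,200),(327,250),(327,275),(327,283),(324,300),(324,320),(324,345),(324,380),(310,310),(338,310)]:
    print(u,v,P[v,u].round(4),(R@P[v,u]+p).round(4))
im=c["img"][250:430,240:410][:,:,::-1]; cv2.imwrite("pics/wrist12.png",cv2.resize(im,None,fx=3.3,fy=3.3,interpolation=cv2.INTER_NEAREST))
```

```text
327 150 [ 0.0012 -0.0704 -0.018 ] [0.5959 0.0582 0.1706]
327 200 [ 0.0012 -0.0499 -0.0186] [0.576  0.0631 0.1713]
327 250 [ 0.0013 -0.0278 -0.0196] [0.5545 0.0683 0.1723]
327 275 [ 0.0013 -0.0153 -0.0184] [0.5424 0.0712 0.1711]
327 283 [ 0.0013 -0.0117 -0.0192] [0.5389 0.0721 0.1719]
324 300 [-0.0001 -0.0026 -0.0182] [0.5304 0.0756 0.1708]
324 320 [-0.0001  0.0072 -0.0195] [0.5209 0.0779 0.1722]
324 345 [-0.0001  0.0193 -0.0219] [0.5091 0.0808 0.1745]
324 380 [-0.0001  0.0566 -0.001 ] [0.4729 0.0896 0.1537]
310 310 [-0.0056 -0.0104 -0.0419] [0.5393 0.0791 0.1946]
338 310 [ 0.0054 -0.0109 -0.0428] [0.5372 0.0683 0.1955]
```

View pics/wrist12.png

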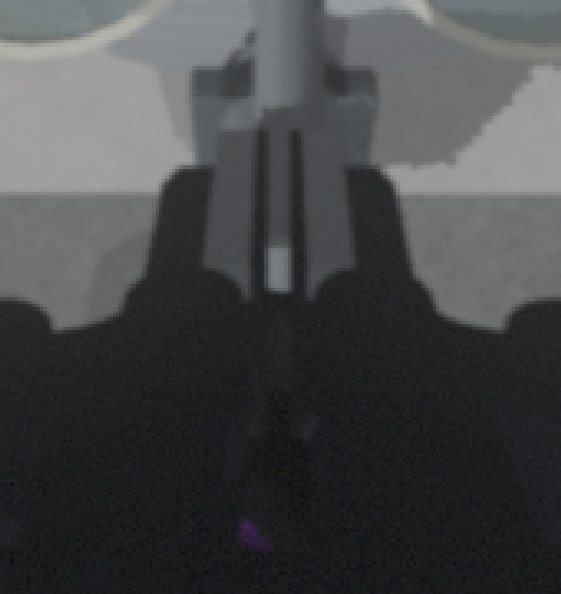

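```bash
python3 -m jog '[0,0,-0.0525,5.1,-0.1,-2,3, 0,0,-0.105,10.2,-0.5,0,3, 0,0,0,0,0,0,3]' 20
python3 - <<'E'
from h import *
c=robot.read_camera("wrist"); cv2.imwrite("pics/wrist13.png",c["img"][:,:,::-1])
R,p=pose(); d=p-HUB; print(np.hypot(*d[:2]),np.degrees(np.arctan2(d[1],d[0])),robot.sense()["ft_torque"])
E
```

```text
time_s: 13.05
position: [0.5252, 0.0604, 0.1548]
ee_rot: [3.141, -0.003, -1.655]
wrist_force: [0.1, -0.2, 1.0]
gripper_width: 0.036
0.09706764062166306 174.9641485526685 [ 0.03171217  0.02124566 -0.07098266]
```

View pics/wrist13.png

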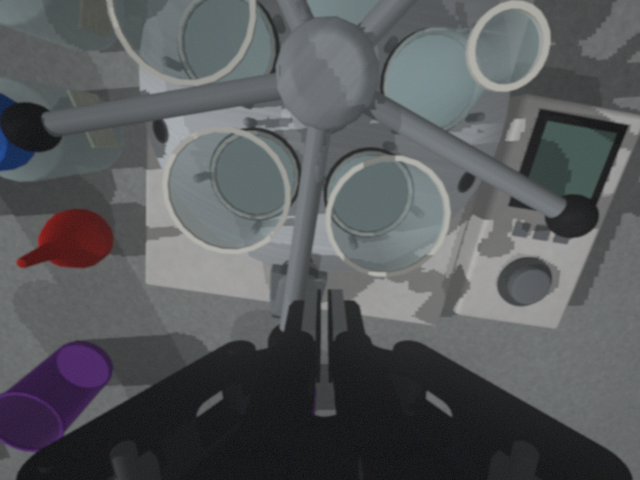

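Run:
```python
from h import *
c=robot.read_camera("wrist"); P=wcloud(c); R,p=pose()
for u in (305,310,315,335,340):
    print(u,[(v,(P[v,u]*1000).round(0).tolist()) for v in range(284,325,5)])
print(robot.sense())
s=robot.read_camera("side"); cv2.imwrite("pics/side13.png",cv2.resize(s["img"][180:330,260:460][:,:,::-1],None,fx=4,fy=4,interpolation=cv2.INTER_CUBIC))
```

```text
305 [(284, [-9.0, -10.0, -16.0]), (289, [-9.0, -6.0, -14.0]), (294, [-8.0, -11.0, -29.0]), (299, [-8.0, -11.0, -33.0]), (304, [-8.0, -11.0, -38.0]), (309, [-8.0, -11.0, -41.0]), (314, [-7.0, -10.0, -45.0]), (319, [-7.0, -11.0, -50.0]), (324, [-7.0, -11.0, -53.0])]
310 [(284, [-11.0, 32.0, 75.0]), (289, [-6.0, -11.0, -24.0]), (294, [-6.0, -11.0, -29.0]), (299, [-6.0, -11.0, -34.0]), (304, [-6.0, -11.0, -37.0]), (309, [-6.0, -11.0, -42.0]), (314, [-5.0, -11.0, -47.0]), (319, [-5.0, -11.0, -50.0]), (324, [-5.0, -11.0, -54.0])]
315 [(284, [-7.0, 34.0, 79.0]), (289, [-4.0, -10.0, -23.0]), (294, [-4.0, -11.0, -29.0]), (299, [-4.0, -11.0, -34.0]), (304, [-4.0, -11.0, -37.0]), (309, [-4.0, -11.0, -42.0]), (314, [-4.0, -11.0, -45.0]), (319, [-3.0, -11.0, -50.0]), (324, [-3.0, -11.0, -53.0])]
335 [(284, [10.0, 60.0, 137.0]), (289, [5.0, -11.0, -25.0]), (294, [5.0, -11.0, -30.0]), (299, [5.0, -11.0, -33.0]), (304, [4.0, -11.0, -38.0]), (309, [4.0, -11.0, -42.0]), (314, [4.0, -11.0, -46.0]), (319, [4.0, -11.0, -50.0]), (324, [4.0, -11.0, -53.0])]
340 [(284, [15.0, 60.0, 137.0]), (289, [7.0, -11.
[... 154 characters left out ...]
319, [6.0, -11.0, -50.0]), (324, [6.0, -11.0, -53.0])]
{'time_s': 13.15, 'joints': array([ 0.03479525,  0.18833746,  1.90722383, -0.00250421,  1.04719184,
        1.69241839]), 'joint_vel': array([ 0.00793962,  0.00169172, -0.00178641,  0.00267762, -0.00036137,
       -0.00544601]), 'effort': array([-1.80058465e-01, -3.39432013e+01, -2.53386962e+01, -3.02522723e-02,
        1.15365372e-02, -2.42522807e-02]), 'position': array([0.5253254 , 0.06107996, 0.15472456]), 'ee_rot': array([ 3.14070233e+00, -2.29219383e-03, -1.65636875e+00]), 'wrist_force': array([ 0.35726502, -0.29966989,  0.09898586]), 'ft_torque': array([-0.04411842, -0.00243076, -0.02301315]), 'gripper_width': 0.03475765119637483}
```

View pics/side13.png

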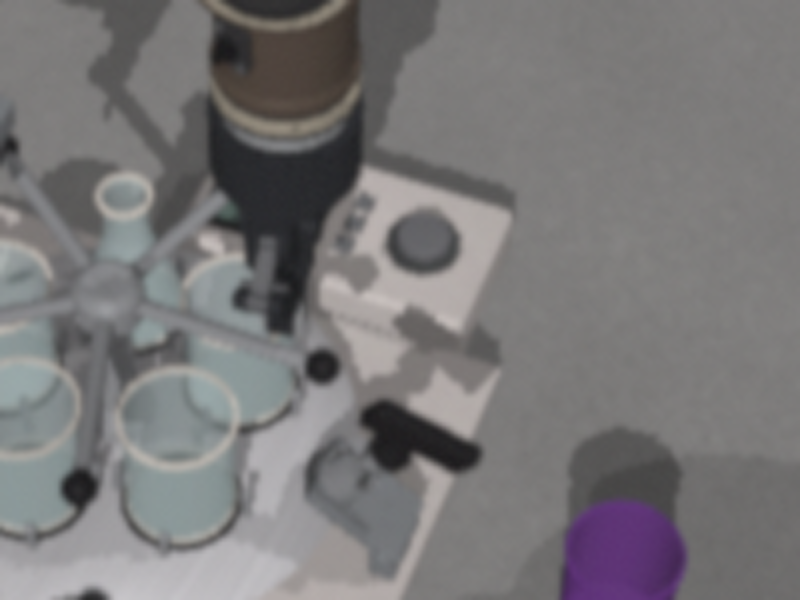

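The carousel didn't turn: the spoke now sits at (298,290), left of the pads. The closed tips passed over the bar, because by depth they end about 20 mm short of the nominal TCP. I'll lift, go back over the spoke and straddle it deeper.

```bash
python3 -m jog '[0,0,0,0,0,-15,22, 0,0,0.105,-10.2,0,0,22, 0,0,0.0525,-5.1,0,0,22, 0,0,0,0,0,0,22, 0,0,0,0,0,0,22]'
python3 - <<'E'
from h import *
print(robot.sense()["joints"].round(3)); R_,p_=spoke(166,.101,.13); delta(R_,p_)
c=robot.read_camera("wrist"); cv2.imwrite("pics/wrist14.png",c["img"][:,:,::-1])
E
```

```text
time_s: 13.7
position: [0.527, 0.0765, 0.1696]
ee_rot: [3.141, -0.003, -1.81]
wrist_force: [0.1, -0.2, -0.5]
gripper_width: 0.261
[ 0.064  0.177  1.887 -0.003  1.079  1.875]
total turn [ 0.0007 -0.0029  0.0051] 0.3 shift mm (now axes) [ 0.3  3.  39.6] | in target axes [ 0.5  3.  39.6]
```

View pics/wrist14.png

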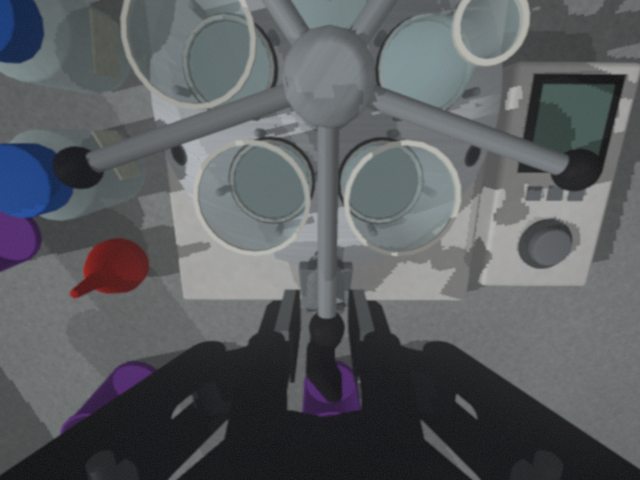

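```bash
python3 -m jog '[0,0,0.005,0.3,2,15,22, 0,0,0,0,0,12,22, 0,0,0,0,0,8,22, 0,0,0,0,0,3,22, 0,0,0,0,0,0,22]'
python3 -m jog '[0,0,0,0,0,0,3, 0,0,0,0,0,0,3, 0,0,0,0,0,0,3, 0,0,0,0,0,0,3]' 20
python3 - <<'E'
from h import *
R_,p_=spoke(166,.101,.13); delta(R_,p_)
c=robot.read_camera("wrist"); cv2.imwrite("pics/wrist15.png",c["img"][:,:,::-1])
E
```

```text
time_s: 14.25
position: [0.5246, 0.0762, 0.131]
ee_rot: [3.14, -0.003, -1.816]
wrist_force: [-0.1, 0.5, -0.7]
gripper_width: 0.256
time_s: 14.65
position: [0.5253, 0.0762, 0.1319]
ee_rot: [-3.141, -0.003, -1.816]
wrist_force: [-1.1, -1.1, -1.2]
gripper_width: 0.105
total turn [-0.0002 -0.0028 -0.0011] 0.2 shift mm (now axes) [-0.2  1.4  1.9] | in target axes [-0.2  1.4  1.9]
```

View pics/wrist15.png

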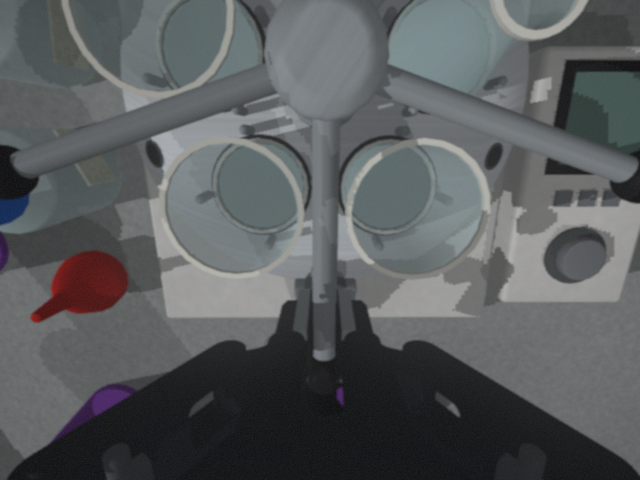

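The spoke is now gripped: opening about 9 mm, bar between the pads at (324,320). I'll start turning CCW.

```bash
python3 -m jog '[0,0,-0.0524,5.2,-0.14,0,3, 0,0,-0.1047,10.4,-0.54,0,3, 0,0,-0.1047,10.4,-0.54,0,3, 0,0,0,0,0,0,3]' 20
python3 - <<'E'
from h import *
R,p=pose(); d=p-HUB; print(np.hypot(*d[:2]),np.degrees(np.arctan2(d[1],d[0])),np.degrees(robot.sense()["ee_rot"][2]))
c=robot.read_camera("wrist"); cv2.imwrite("pics/wrist16.png",cv2.resize(c["img"][:,:,::-1],(480,360)))
E
```

```text
time_s: 15.1
position: [0.5221, 0.0494, 0.1319]
ee_rot: [3.141, -0.004, -1.554]
wrist_force: [-0.5, -0.9, -0.8]
gripper_width: 0.108
0.09993670857488701 -178.3149748547725 -89.06519816566588
```

View pics/wrist16.png

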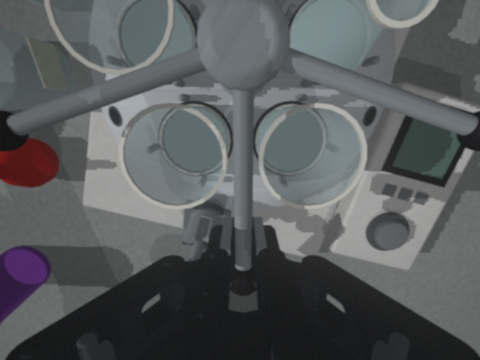

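```bash
python3 -m jog '[0,0,-0.1047,10.4,-0.54,0,3, 0,0,-0.1047,10.4,-0.54,0,3, 0,0,-0.1047,10.4,-0.54,0,3, 0,0,-0.1047,10.4,-0.54,0,3, 0,0,-0.1047,10.4,-0.54,0,3, 0,0,-0.1047,10.4,-0.54,0,3, 0,0,0,0,0,0,3]' 20
python3 - <<'E'
from h import *
R,p=pose(); d=p-HUB; print(np.hypot(*d[:2]),np.degrees(np.arctan2(d[1],d[0])),np.degrees(robot.sense()["ee_rot"][2]))
E
python3 -m jog '[0,0,-0.1047,10.4,-0.54,0,3, 0,0,-0.1047,10.4,-0.54,0,3, 0,0,-0.03,3,0,0,3, 0,0,0,0,0,0,3]' 20
python3 - <<'E'
from h import *
R,p=pose(); d=p-HUB; print(np.hypot(*d[:2]),np.degrees(np.arctan2(d[1],d[0])),np.degrees(robot.sense()["ee_rot"][2]))
R_,p_=spoke(238,.1,.132); delta(R_,p_)
c=robot.read_camera("top"); im=c["img"][80:340,200:420][:,:,::-1]; cv2.imwrite("pics/top16.png",cv2.resize(im,None,fx=2.3077,fy=2.3077,interpolation=cv2.INTER_CUBIC))
E
```

```text
time_s: 15.85
position: [0.5419, -0.0092, 0.1319]
ee_rot: [3.137, -0.002, -0.927]
wrist_force: [-2.7, -3.6, -0.0]
gripper_width: 0.107
0.10098982029981392 -142.4508391624338 -53.088529241714745
time_s: 16.25
position: [0.5581, -0.0264, 0.1319]
ee_rot: [3.136, -0.001, -0.688]
wrist_force: [-2.1, -5.5, 0.0]
gripper_width: 0.106
0.1013789774922249 -129.06026793819777 -39.42315140698166
total turn [ 0.0058 -0.001  -0.1296] 7.4 shift mm (now axes) [12.3 -2.2 -0.1] | in target axes [12.5 -0.6 -0.1]
```

View pics/top16.png

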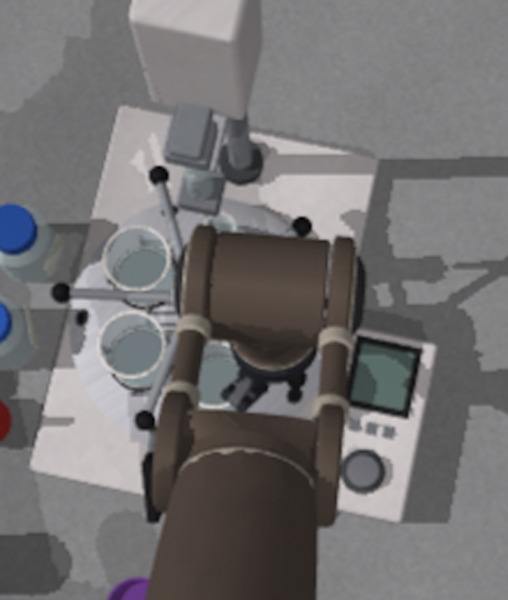

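```bash
python3 -m jog '[0,0,-0.065,6.5,-0.2,0,3, 0,0,-0.065,6,-0.2,0,3, 0,0,0,0,0,0,3]' 20
python3 - <<'E'
from h import *
R,p=pose(); d=p-HUB; print(np.hypot(*d[:2]),np.degrees(np.arctan2(d[1],d[0])),np.degrees(robot.sense()["ee_rot"][2]))
R_,p_=spoke(238,.1,.132); delta(R_,p_)
c=robot.read_camera("top"); im=c["img"][80:340,200:420][:,:,::-1]; cv2.imwrite("pics/top17.png",cv2.resize(im,None,fx=2.3077,fy=2.3077,interpolation=cv2.INTER_CUBIC))
E
```

```text
time_s: 16.6
position: [0.5687, -0.0342, 0.1319]
ee_rot: [3.135, -0.002, -0.557]
wrist_force: [-1.6, -6.5, -0.1]
gripper_width: 0.102
0.10158063049677309 -121.66405785126007 -31.930609107891275
total turn [ 0.0061 -0.0018  0.0012] 0.4 shift mm (now axes) [-0.6 -1.6 -0.1] | in target axes [-0.6 -1.6 -0.1]
```

View pics/top17.png

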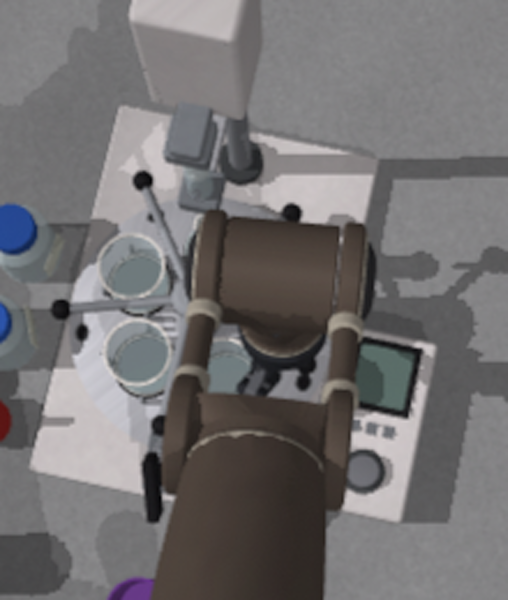

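Balls are at (142,180), (291,213) and (61,309), the same as the locked starting pattern to within a pixel. Releasing the spoke and lifting.

```bash
python3 -m jog '[0,0,0,0,0,0,22, 0,0,0,0,0,0,22, 0,0,0,0,0,0,22]'
python3 -m jog '[0,0,0,0,0,-15,22, 0,0,0,0,0,-30,22, 0,0,0,0,0,-40,22, 0,0,0,0,0,-30,22, 0,0,0,0,0,0,22]'
python3 - <<'E'
from h import *; from kin import *
q=robot.sense()["joints"]; print(q.round(3))
c=robot.read_camera("top"); im=c["img"][80:340,200:420][:,:,::-1]; cv2.imwrite("pics/top18.png",cv2.resize(im,None,fx=2.3077,fy=2.3077,interpolation=cv2.INTER_CUBIC))
c=robot.read_camera("side"); im=c["img"][170:345,200:430][:,:,::-1]; cv2.imwrite("pics/side18.png",cv2.resize(im,None,fx=3.4,fy=3.4,interpolation=cv2.INTER_CUBIC))
E
```

```text
time_s: 16.95
position: [0.569, -0.0314, 0.1322]
ee_rot: [3.14, -0.001, -0.557]
wrist_force: [-0.1, 0.1, 0.6]
gripper_width: 0.256
time_s: 17.45
position: [0.5731, -0.032, 0.2546]
ee_rot: [-3.139, -0.012, -0.557]
wrist_force: [0.6, 1.2, 0.2]
gripper_width: 0.258
[-0.13   0.164  1.721 -0.002  1.244  0.427]
```

View pics/side18.png

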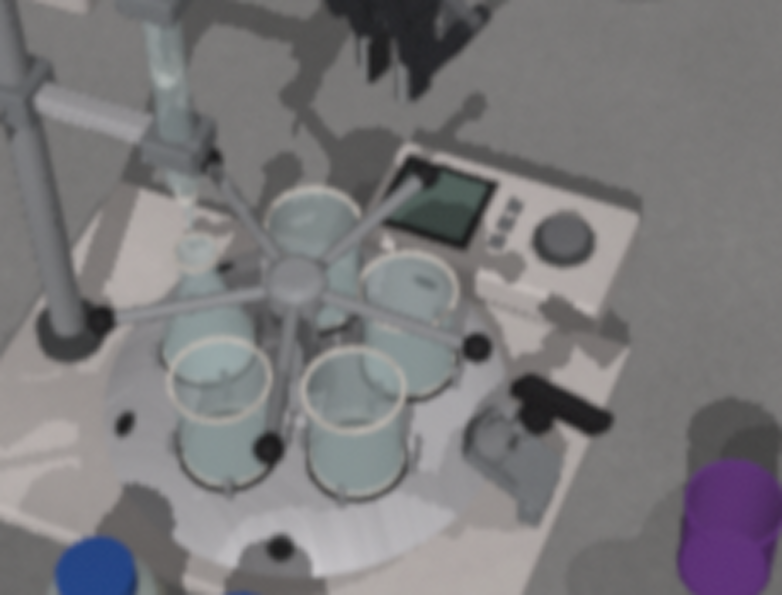

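View pics/top18.png

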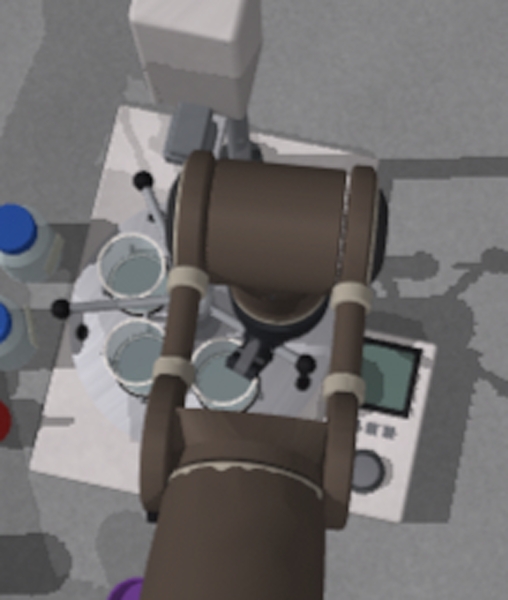

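The conical flask now stands under the burette nozzle: flask mouth at (197,250), nozzle at (183,195) in the side crop. The handle is still out and twisted at (562,403). Heading back to it.

```bash
cat >> h.py <<'E'
def sim(w,d,n,Rs=None):
    R,p=pose(); E=Rot.from_rotvec(w).as_matrix()
    for i in range(n): p=p+R@(np.array(d)/1000); R=R@E; print(p.round(3), "z",R[:,2].round(2))
E
python3 - <<'E'
from h import *; from kin import *
q=robot.sense()["joints"]
Rt=Rh@Rot.from_rotvec([0,0,1.357]).as_matrix(); g=np.array([.4567,.0937,.1189])
for k in (.09,.07,0,-.008): 
    qq,e=ik(Rt,g+k*a,[.45,-.37,2.46,-.64,.66,2.48]); print(k,qq.round(3),e)
rows(Rt,g+.09*a,16); R,p=pose()
w=Rot.from_matrix(R.T@Rt).as_rotvec(); print(w)
R_,p_=spoke(238,.1,.2)
# waypoint: tool down yaw -94 at x .40,y .06,z .30
Rw=Rot.from_euler('xyz',[np.pi,0,-1.6]).as_matrix(); pw=np.array([.42,.09,.29]); qq,e=ik(Rw,pw,q); print(qq.round(3),e); rows(Rw,pw,8); rows(Rw,pw,9)
E
```

```text
0.09 [ 0.448 -0.371  2.464 -0.641  0.658  2.487] 8.042455590384634e-12
0.07 [ 0.421 -0.314  2.466 -0.681  0.597  2.518] 9.327261185632096e-13
0 [ 0.338 -0.097  2.451 -0.916  0.409  2.725] 1.0574874309554616e-12
-0.008 [ 0.33  -0.071  2.447 -0.955  0.391  2.762] 5.185141205288346e-11
16 rows: turn [0.0295 0.0266 0.0632] deg 4.28 shift [-13.63   5.24   0.66] 14.6
[0.47240868 0.42518915 1.01179034]
[ 0.11  -0.155  1.971  0.     1.326  1.71 ] 5.378461870539067e-13
8 rows: turn [-1.000e-04 -5.000e-04  1.304e-01] deg 7.47 shift [-23.84   8.18  -5.16] 25.7
9 rows: turn [-1.000e-04 -4.000e-04  1.159e-01] deg 6.64 shift [-21.14   7.43  -4.59] 22.9
```

```bash
python3 -m jog '[0,0,0.13,-23.8,8.2,-5.2,40, 0,0,0.13,-23.8,8.2,-5.2,40, 0,0,0.13,-23.8,8.2,-5.2,40, 0,0,0.13,-23.8,8.2,-5.2,40, 0,0,0.13,-23.8,8.2,-5.2,40, 0,0,0.13,-23.8,8.2,-5.2,40, 0,0,0.13,-23.8,8.2,-5.2,40, 0,0,0.13,-23.8,8.2,-5.2,40]'
python3 -m jog '[0,0,0,0,0,0,40]'
python3 - <<'E'
from h import *; from kin import *
print(robot.sense()["joints"].round(3))
Rt=Rh@Rot.from_rotvec([0,0,1.357]).as_matrix(); g=np.array([.4567,.0937,.1189])
rows(Rt,g+.085*a,8)
E
```

```text
time_s: 18.35
position: [0.4169, 0.0899, 0.287]
ee_rot: [3.137, -0.003, -1.603]
wrist_force: [0.5, 0.9, -0.1]
gripper_width: 0.466
time_s: 18.45
position: [0.4172, 0.0912, 0.2877]
ee_rot: [3.139, -0.002, -1.595]
wrist_force: [0.6, -0.2, 0.5]
gripper_width: 0.468
[ 1.140e-01 -1.570e-01  1.977e+00 -1.000e-03  1.325e+00  1.709e+00]
8 rows: turn [0.0749 0.0163 0.0009] deg 4.39 shift [-2.48  4.22 11.78] 12.8
```

```bash
python3 -m jog '[0.075,0.016,0.001,-2.5,4.2,11.8,40, 0.075,0.016,0.001,-2.5,4.2,11.8,40, 0.075,0.016,0.001,-2.5,4.2,11.8,40, 0.075,0.016,0.001,-2.5,4.2,11.8,40, 0.075,0.016,0.001,-2.5,4.2,11.8,40, 0.075,0.016,0.001,-2.5,4.2,11.8,40, 0.075,0.016,0.001,-2.5,4.2,11.8,40, 0.075,0.016,0.001,-2.5,4.2,11.8,40]'
python3 -m jog '[0,0,0,0,0,0,40]'
python3 - <<'E'
from h import *
Rt=Rh@Rot.from_rotvec([0,0,1.357]).as_matrix(); g=np.array([.4567,.0937,.1189])
delta(Rt,g+.085*a)
E
```

```text
time_s: 19.25
position: [0.4111, 0.1032, 0.1878]
ee_rot: [-2.537, -0.123, -1.64]
wrist_force: [0.3, -0.5, 0.0]
gripper_width: 0.467
time_s: 19.35
position: [0.407, 0.102, 0.1835]
ee_rot: [-2.548, -0.128, -1.637]
wrist_force: [-1.1, -0.5, -0.0]
gripper_width: 0.466
total turn [ 0.0065 -0.0037  0.005 ] 0.5 shift mm (now axes) [-3.  -4.8 -3.3] | in target axes [-3.  -4.8 -3.3]
```

```bash
python3 -m jog '[0,0,0,0,0,0,40, 0,0,0,0,0,0,40]'
python3 - <<'E'
from h import *
Rt=Rh@Rot.from_rotvec([0,0,1.357]).as_matrix(); g=np.array([.4567,.0937,.1189])
delta(Rt,g+.085*a)
c=robot.read_camera("wrist"); cv2.imwrite("pics/wrist19.png",c["img"][:,:,::-1])
P=wcloud(c); im=c["img"].astype(int)
M=np.zeros((480,640),bool); M[190:300,300:345]=1
M&=(im.max(2)<48)&(c["range_z"]>0); Q=P[M]; zf=np.percentile(Q[:,2],3)
k=Q[:,2]<zf+.006; Q=Q[k]
for i in range(3): print(np.percentile(Q[:,i],[0,2,25,50,75,98,100]).round(4))
E
```

```text
time_s: 19.55
position: [0.413, 0.1039, 0.1904]
ee_rot: [-2.538, -0.12, -1.642]
wrist_force: [-0.2, -0.0, -1.0]
gripper_width: 0.47
total turn [-0.0029  0.     -0.0031] 0.2 shift mm (now axes) [-1.5  4.  -0.7] | in target axes [-1.5  4.  -0.7]
[-0.0069 -0.0036  0.0005  0.0027  0.004   0.0053  0.0053]
[-0.0226 -0.0138  0.0089  0.0191  0.0278  0.0337  0.034 ]
[0.0536 0.0541 0.055  0.0555 0.056  0.0576 0.0587]
```

View pics/wrist19.png

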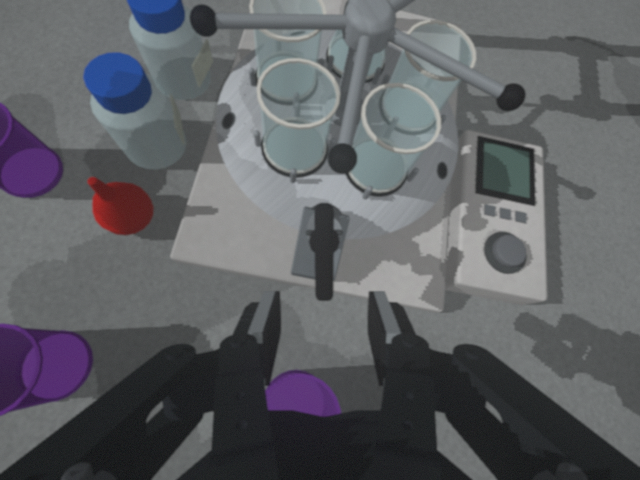

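```bash
python3 -m jog '[0,0,0,0,4,20,40, 0,0,0,0,0,25,40, 0,0,0,0,0,20,40, 0,0,0,0,0,13,40, 0,0,0,0,0,5,40, 0,0,0,0,0,0,40, 0,0,0,0,0,0,40]'
python3 - <<'E'
from h import *
print(robot.sense()["joints"].round(3))
c=robot.read_camera("wrist"); cv2.imwrite("pics/wrist20.png",c["img"][:,:,::-1])
P=wcloud(c); im=c["img"].astype(int)
M=np.zeros((480,640),bool); M[190:400,295:355]=1
M&=(im.max(2)<48)&(c["range_z"]>0)&(P[...,2]<-.01); Q=P[M]; zf=np.percentile(Q[:,2],3); print(zf)
k=Q[:,2]<-.015; Q=Q[k]
for i in range(3): print(np.percentile(Q[:,i],[0,2,25,50,75,98,100]).round(4))
E
```

```text
time_s: 20.3
position: [0.4555, 0.0922, 0.1199]
ee_rot: [-2.538, -0.12, -1.642]
wrist_force: [0.1, 0.8, 0.5]
gripper_width: 0.466
[ 0.336 -0.102  2.458 -0.926  0.406  2.738]
-0.028883834771949134
[-0.0071 -0.006  -0.003  -0.0001  0.0027  0.0052  0.0057]
[-0.0356 -0.0345 -0.0165 -0.0029  0.0125  0.0281  0.031 ]
[-0.03   -0.029  -0.0281 -0.0276 -0.027  -0.0235 -0.0153]
```

View pics/wrist20.png

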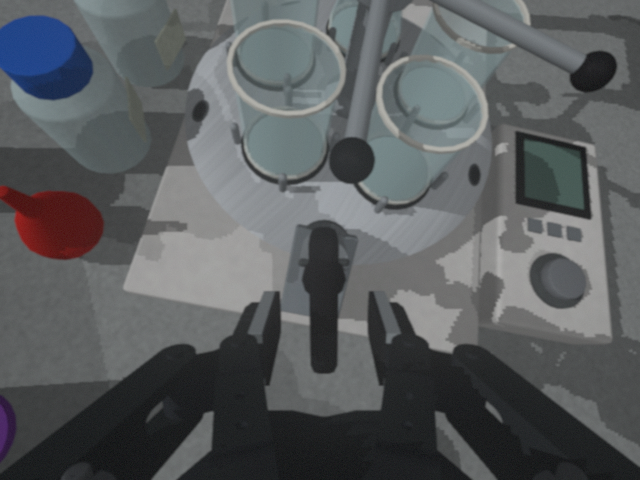

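```bash
python3 -m jog '[0,0,0,-0.4,-2,5,40, 0,0,0,0,0,3,40, 0,0,0,0,0,0,40]'; python3 -m jog '[0,0,0,0,0,0,5, 0,0,0,0,0,0,5, 0,0,0,0,0,0,5, 0,0,0,0,0,0,5, 0,0,0,0,0,0,5]' 70
```

```text
time_s: 20.65
position: [0.4611, 0.0915, 0.1135]
ee_rot: [-2.539, -0.121, -1.641]
wrist_force: [0.5, -0.5, 0.1]
gripper_width: 0.467
time_s: 21.15
position: [0.4608, 0.0913, 0.1136]
ee_rot: [-2.539, -0.121, -1.642]
wrist_force: [-4.5, -0.7, 4.9]
gripper_width: 0.133
```

```bash
python3 -m jog '[0,0,0,0,0,-1.5,5, 0,0,0,0,0,-1.5,5, 0,0,0,0,0,0,5, 0,0,0,0,0,0,5]'
```

```text
time_s: 21.55
position: [0.4592, 0.0918, 0.1155]
ee_rot: [-2.54, -0.121, -1.641]
wrist_force: [5.1, -2.2, -6.7]
gripper_width: 0.128
```

```bash
python3 -m jog '[0,0,0,0,0,-0.8,5, 0,0,-0.05,0,0,0,5, 0,0,-0.08,0,0,0,5, 0,0,-0.08,0,0,0,5, 0,0,0,0,0,0,5, 0,0,0,0,0,0,5]'
python3 - <<'E'
from h import *
s=robot.sense(); print(s["ft_torque"],s["joints"].round(3)); w=Rot.from_matrix(Rh.T@pose()[0]).as_rotvec(); print(w)
E
```

```text
time_s: 22.15
position: [0.4588, 0.0917, 0.1161]
ee_rot: [-2.572, -0.238, -1.464]
wrist_force: [6.5, -3.0, -7.5]
gripper_width: 0.135
[-0.09646497 -0.03988223 -0.03397791] [ 0.331 -0.085  2.453 -0.943  0.397  2.541]
[4.28862054e-04 1.51628592e-03 1.14932641e+00]
```

```bash
python3 -m jog '[0,0,-0.1,0,0,0,5, 0,0,-0.1,0,0,0,5, 0,0,-0.1,0,0,0,5, 0,0,-0.1,0,0,0,5, 0,0,-0.1,0,0,0,5, 0,0,-0.1,0,0,0,5, 0,0,0,0,0,0,5]'
python3 - <<'E'
from h import *
s=robot.sense(); print(s["ft_torque"],s["joints"].round(3)); w=Rot.from_matrix(Rh.T@pose()[0]).as_rotvec(); print(w)
E
python3 -m jog '[0,0,-0.1,0,0,0,5, 0,0,-0.1,0,0,0,5, 0,0,-0.1,0,0,0,5, 0,0,-0.1,0,0,0,5, 0,0,-0.1,0,0,0,5, 0,0,-0.04,0,0,0,5, 0,0,0,0,0,0,5]'
python3 - <<'E'
from h import *
s=robot.sense(); print(s["ft_torque"],s["joints"].round(3)); w=Rot.from_matrix(Rh.T@pose()[0]).as_rotvec(); print(w)
c=robot.read_camera("wrist"); cv2.imwrite("pics/wrist21.png",c["img"][:,:,::-1])
E
```

```text
time_s: 22.85
position: [0.4589, 0.0915, 0.1162]
ee_rot: [-2.792, -0.514, -0.885]
wrist_force: [6.4, -3.2, -7.2]
gripper_width: 0.128
[-0.17299447 -0.10313382 -0.09273692] [ 0.33  -0.085  2.452 -0.944  0.397  1.94 ]
[-5.40840032e-04  1.86288001e-03  5.47736369e-01]
time_s: 23.55
position: [0.4591, 0.0914, 0.1164]
ee_rot: [-3.137, -0.613, -0.255]
wrist_force: [7.7, -3.5, -7.3]
gripper_width: 0.134
[-0.33062479 -0.17518708 -0.18992732] [ 0.33  -0.085  2.452 -0.944  0.398  1.401]
[-0.00121259  0.00195565  0.00869895]
```

View pics/wrist21.png

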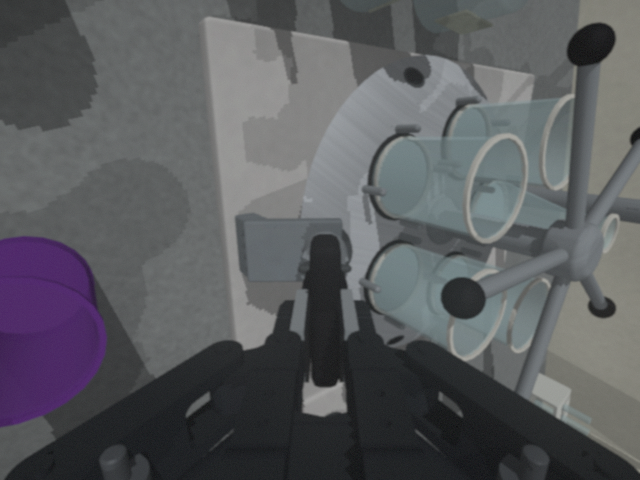

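Twisted back, with the bar tangent again. Letting it slide home.

```bash
python3 -m jog '[0,0,0,0,0,3,5, 0,0,0,0,0,3,5, 0,0,0,0,0,3,5, 0,0,0,0,0,0,5]'; python3 -m jog '[0,0,0,0,0,3,5, 0,0,0,0,0,3,5, 0,0,0,0,0,2,5, 0,0,0,0,0,0,5, 0,0,0,0,0,0,5]'
```

```text
time_s: 24.0
position: [0.4642, 0.09, 0.1089]
ee_rot: [-3.137, -0.613, -0.256]
wrist_force: [6.7, -3.9, -5.7]
gripper_width: 0.131
time_s: 24.5
position: [0.4685, 0.089, 0.1025]
ee_rot: [-3.136, -0.613, -0.256]
wrist_force: [4.2, -2.2, -4.2]
gripper_width: 0.133
```

```bash
python3 -m jog '[0,0,0,0,0,1,5, 0,0,0,0,0,0,5]'; python3 -m jog '[0,0,0,0,0,0.8,5, 0,0,0,0,0,0,5]'
```

```text
time_s: 24.7
position: [0.469, 0.0889, 0.1019]
ee_rot: [-3.136, -0.613, -0.256]
wrist_force: [4.3, -3.7, -3.8]
gripper_width: 0.132
time_s: 24.9
position: [0.4692, 0.0889, 0.1018]
ee_rot: [-3.136, -0.614, -0.257]
wrist_force: [-5.4, -1.9, 8.7]
gripper_width: 0.13
```

```bash
python3 -m jog '[0,0,0,0,0,0,40, 0,0,0,0,0,0,40, 0,0,0,0,0,0,40, 0,0,0,0,0,0,40]'; python3 -m jog '[0,0,0,0,0,-15,40, 0,0,0,0,0,-25,40, 0,0,0,0,0,-30,40, 0,0,0,0,0,-30,40, 0,0,0,0,0,0,40, 0,0,0,0,0,0,40]'
python3 - <<'E'
from h import *
c=robot.read_camera("wrist"); cv2.imwrite("pics/wrist22.png",c["img"][:,:,::-1])
P=wcloud(c); R,p=pose(); im=c["img"].astype(int)
M=np.zeros((480,640),bool); M[180:300,295:345]=1
M&=(im.max(2)<48)&(c["range_z"]>0); Q=P[M]; zf=np.percentile(Q[:,2],3); k=Q[:,2]<zf+.006; Q=Q[k]
W=Q@R.T+p-[.62196,.0523,0]
for ax in (a,tan,xx): print(np.percentile(W@ax,[2,50,98]).round(4))
c=robot.read_camera("side"); im=c["img"][170:345,200:430][:,:,::-1]; cv2.imwrite("pics/side22.png",cv2.resize(im,None,fx=3.4,fy=3.4,interpolation=cv2.INTER_CUBIC))
E
```

```text
time_s: 25.3
position: [0.4692, 0.0896, 0.1011]
ee_rot: [-3.134, -0.613, -0.256]
wrist_force: [-0.7, -0.6, 0.1]
gripper_width: 0.469
time_s: 25.9
position: [0.4138, 0.1038, 0.1837]
ee_rot: [-3.133, -0.615, -0.257]
wrist_force: [0.1, -0.6, -0.1]
gripper_width: 0.47
[0.2062 0.2085 0.2101]
[-0.0247 -0.0033  0.0297]
[0.0656 0.0734 0.0775]
```

View pics/wrist22.png

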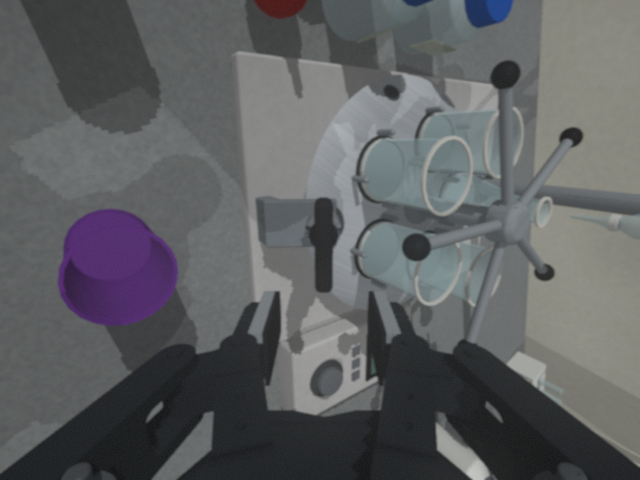

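View pics/side22.png

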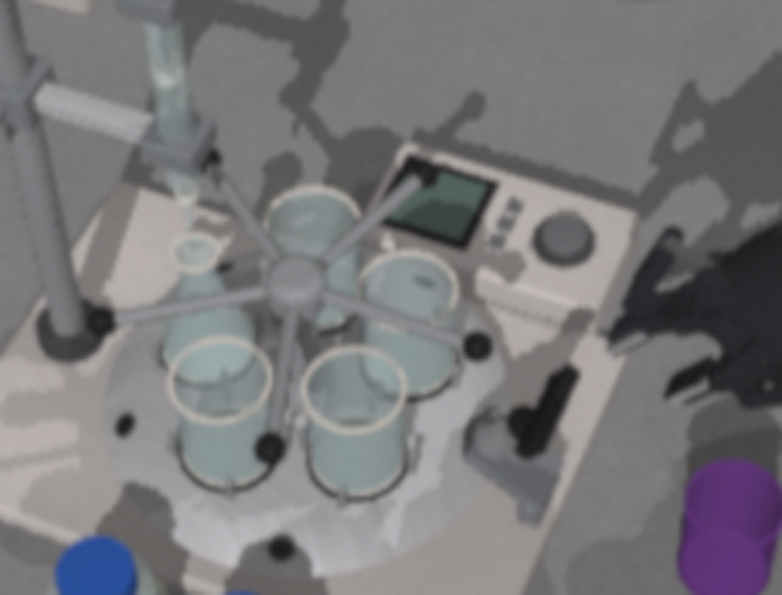

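Run:
```python
from h import *
c=robot.read_camera("side"); n=c["img"][:,:,::-1]; o=cv2.imread("pics/side0.png")
cv2.imwrite("pics/side23.png",n)
def dark(im):
    g=im[272:320,345:378].max(2)<45; v,u=np.where(g); return g.sum(),u.mean()+345,v.mean()+272,u.min()+345,u.max()+345,v.min()+272,v.max()+272
print(dark(o)); print(dark(n)); print("12mm lift px", w2px(c,HND+.012*a)-w2px(c,HND))
c=robot.read_camera("top")
n=c["img"][:,:,::-1]; o=cv2.imread("pics/top0.png")
# balls compare, left ones
for (x,y) in [(261,158),(227,214),(327,172),(333,237)]:
    for im in (o,n):
        g=im[y-7:y+8,x-7:x+8].max(2)<50; v,u=np.where(g); print((round(u.mean()+x-7,2),round(v.mean()+y-7,2)) if len(u) else None,end=" ")
    print()
cv2.imwrite("pics/top23.png",cv2.resize(n[80:340,200:420],None,fx=2.3077,fy=2.3077,interpolation=cv2.INTER_CUBIC))
```

```text
(np.int64(210), np.float64(358.7190476190476), np.float64(291.73333333333335), np.int64(350), np.int64(368), np.int64(279), np.int64(303))
(np.int64(206), np.float64(358.6990291262136), np.float64(291.7135922330097), np.int64(350), np.int64(368), np.int64(279), np.int64(303))
12mm lift px [ 3.21490504 -1.60797586]
(np.float64(260.98), np.float64(157.93)) (np.float64(261.37), np.float64(157.88)) 
(np.float64(226.08), np.float64(214.23)) (np.float64(226.0), np.float64(214.14)) 
(np.float64(325.77), np.float64(171.68)) (np.float64(325.95), np.float64(172.02)) 
(np.float64(332.31), np.float64(238.07)) (np.float64(332.17), np.float64(238.44))
```

View pics/top23.png

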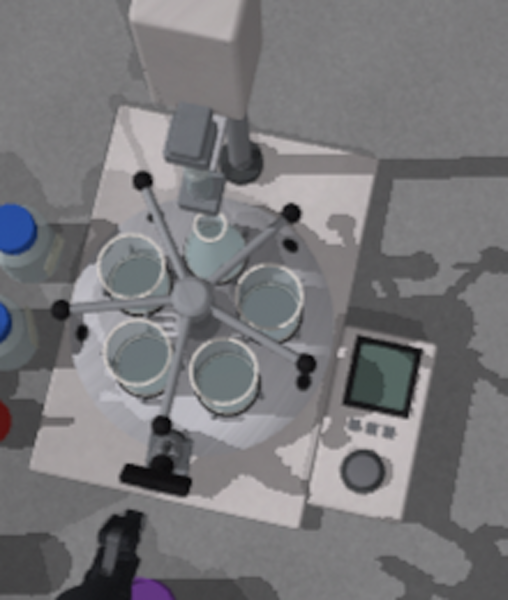

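The handle is within 0.02 px of its starting position, so the plunger is home. The flask mouth is at (210,227) by the burette nozzle. Next is the key: candidates are the round grey one at crop (362,471) or the three small squares at (355–390,428). The largest, round one is the start key.

Run:
```python
from h import *; from kin import *
c=robot.read_camera("top")
u,v=200+(210.5)/2.3077-.5,80+(227.5)/2.3077-.5; m=px2w(c,u,v,.167); tip=np.array([.622,.0523])+.072*np.array([np.cos(np.radians(-14)),np.sin(np.radians(-14))]); print("flask mouth",m[:2],"tip",tip)
n=c["img"]; cv2.imwrite("pics/key.png",cv2.resize(n[210:315,325:400][:,:,::-1],None,fx=5,fy=5,interpolation=cv2.INTER_CUBIC))
Rw=Rot.from_euler('xyz',[np.pi,0,-.25]).as_matrix(); pw=np.array([.462,-.107,.16])
q,e=ik(Rw,pw,robot.sense()["joints"]); print(q.round(3),e)
R,p=pose(); rows(Rw,pw,10)
```

```text
flask mouth [0.68982788 0.03460415] tip [0.69186129 0.03488162]
[-0.319  0.075  2.023 -0.     1.043 -0.069] 2.7755575615628914e-16
10 rows: turn [-0.0003 -0.0611 -0.0004] deg 3.5 shift [ 8.86 19.09  5.36] 21.7
```

View pics/key.png

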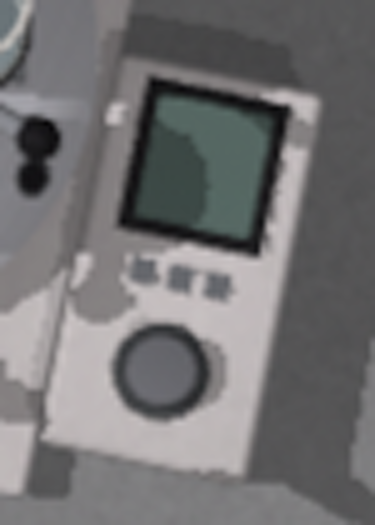

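```bash
python3 -m jog '[0,0,0,0,-5,-15,20, 0,0,0,5,-10,-15,10, 0,0,0,5,-10,-10,0, 0,0,0,0,0,0,0]'
python3 - <<'E'
from h import *
Rw=Rot.from_euler('xyz',[np.pi,0,-.25]).as_matrix(); pw=np.array([.462,-.107,.16])
rows(Rw,pw+[0,0,.04],8)
E
```

```text
time_s: 26.55
position: [0.4067, 0.1324, 0.223]
ee_rot: [-3.132, -0.615, -0.256]
wrist_force: [-0.2, -0.5, 1.2]
gripper_width: 0.001
8 rows: turn [-0.0009 -0.0769 -0.0004] deg 4.4 shift [12.55 27.27  7.5 ] 30.9
```

```bash
python3 -m jog '[0,-0.077,0,12.5,27.3,7.5,0, 0,-0.077,0,12.5,27.3,7.5,0, 0,-0.077,0,12.5,27.3,7.5,0, 0,-0.077,0,12.5,27.3,7.5,0, 0,-0.077,0,12.5,27.3,7.5,0, 0,-0.077,0,12.5,27.3,7.5,0, 0,-0.077,0,12.5,27.3,7.5,0, 0,-0.077,0,12.5,27.3,7.5,0]'
python3 -m jog '[0,0,0,0,0,0,0, 0,0,0,0,0,0,0, 0,0,0,0,0,0,0]'
python3 - <<'E'
from h import *
Rw=Rot.from_euler('xyz',[np.pi,0,-.25]).as_matrix(); pw=np.array([.462,-.1074,.12])
delta(Rw,pw)
c=robot.read_camera("wrist"); cv2.imwrite("pics/wrist24.png",c["img"][:,:,::-1])
P=wcloud(c); R,p=pose(); print(p)
for r in robot.recognise("start_key","wrist"):
    b=r["bbox"]; u,v=int((b[0]+b[2])/2),int((b[1]+b[3])/2); print(r,(R@P[v,u]+p).round(4),P[v,u].round(4))
print([(v,P[v,312].round(3).tolist()) for v in range(260,320,6)])
E
```

```text
time_s: 27.35
position: [0.4561, -0.1002, 0.1987]
ee_rot: [-3.14, -0.019, -0.257]
wrist_force: [-0.3, 1.0, 0.5]
gripper_width: 0.003
time_s: 27.65
position: [0.4554, -0.0974, 0.199]
ee_rot: [-3.14, -0.021, -0.255]
wrist_force: [0.1, -0.0, 0.3]
gripper_width: 0.001
total turn [-0.0011 -0.0212 -0.0052] 1.3 shift mm (now axes) [ 7.3  8.1 79.1] | in target axes [ 8.9  8.1 79. ]
[ 0.45550075 -0.09708965  0.19942862]
{'bbox': [314.7, 213.9, 349.6, 249.3], 'conf': 0.95} [ 0.4635 -0.1086  0.0554] [0.0074 0.0093 0.1442]
{'bbox': [225.1, 0.0, 261.0, 11.1], 'conf': 0.19} [0.448  0.0607 0.1222] [-0.0487 -0.1508  0.0763]
[(260, [-0.012, 0.043, 0.157]), (266, [-0.012, 0.05, 0.158]), (272, [-0.012, 0.056, 0.157]), (278, [-0.014, 0.081, 0.199]), (284, [-0.014, 0.088, 0.199]), (290, [-0.005, -0.011, -0.025]), (296, [-0.005, -0.011, -0.031]), (302, [-0.005, -0.011, -0.035]), (308, [-0.005, -0.011, -0.042]), (314, [-0.005, -0.011, -0.046])]
```

View pics/wrist24.png

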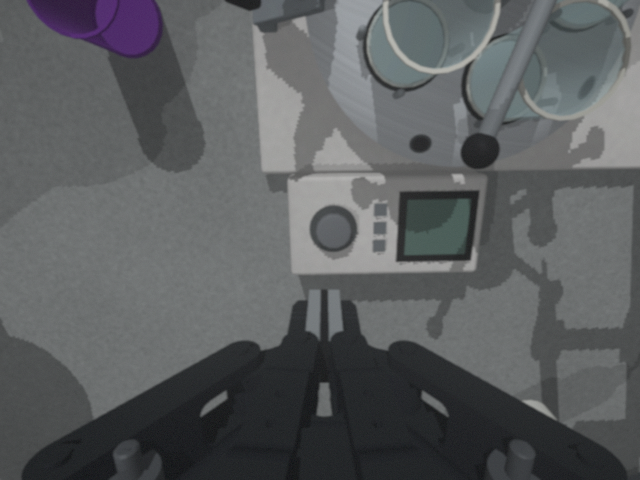

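```bash
python3 -m jog '[0,-0.021,-0.005,8.5,9.5,20,0, 0,0,0,0,0,40,0, 0,0,0,0,0,40,0, 0,0,0,0,0,18,0, 0,0,0,0,0,0,0, 0,0,0,0,0,0,0]'
```

```text
time_s: 28.35
position: [0.4634, -0.1088, 0.0831]
ee_rot: [-3.141, -0.004, -0.249]
wrist_force: [0.2, -0.6, 0.7]
gripper_width: -0.003
```

```bash
python3 -m jog '[0,0,0,0,0,10,0, 0,0,0,0,0,10,0, 0,0,0,0,0,4,0, 0,0,0,0,0,0,0]'; python3 -m jog '[0,0,0,0,0,4,0, 0,0,0,0,0,4,0, 0,0,0,0,0,4,0, 0,0,0,0,0,0,0]'
```

```text
time_s: 28.75
position: [0.4626, -0.1091, 0.0577]
ee_rot: [-3.141, -0.001, -0.25]
wrist_force: [0.3, 0.1, -0.3]
gripper_width: -0.001
time_s: 29.15
position: [0.4627, -0.1092, 0.0457]
ee_rot: [-3.141, -0.001, -0.25]
wrist_force: [-0.3, 0.3, -0.2]
gripper_width: 0.002
```

No contact yet, which fits the short fingertips. Going further down in small steps.

```bash
python3 -m jog '[0,0,0,0,0,3,0, 0,0,0,0,0,3,0, 0,0,0,0,0,3,0, 0,0,0,0,0,0,0]'; python3 -m jog '[0,0,0,0,0,2,0, 0,0,0,0,0,0,0]';  python3 -m jog '[0,0,0,0,0,1,0, 0,0,0,0,0,0,0]'
```

```text
time_s: 29.55
position: [0.4629, -0.1092, 0.0368]
ee_rot: [-3.141, -0.002, -0.25]
wrist_force: [-0.7, -0.0, 0.3]
gripper_width: -0.001
time_s: 29.75
position: [0.4632, -0.1093, 0.0351]
ee_rot: [-3.141, -0.002, -0.25]
wrist_force: [-0.5, -0.2, 0.1]
gripper_width: -0.002
time_s: 29.95
position: [0.4635, -0.1094, 0.0345]
ee_rot: [-3.141, -0.003, -0.25]
wrist_force: [-0.9, -0.1, 0.8]
gripper_width: -0.004
```

```bash
python3 -m jog '[0,0,0,0,0,1.5,0, 0,0,0,0,0,0,0]';  python3 -m jog '[0,0,0,0,0,1.5,0, 0,0,0,0,0,0,0]'
```

```text
time_s: 30.15
position: [0.4635, -0.1094, 0.0329]
ee_rot: [-3.141, -0.003, -0.25]
wrist_force: [-0.8, -0.7, 1.7]
gripper_width: 0.002
time_s: 30.35
position: [0.4635, -0.1094, 0.0313]
ee_rot: [-3.141, -0.003, -0.25]
wrist_force: [0.2, 0.4, 2.3]
gripper_width: -0.001
```

```bash
python3 -m jog '[0,0,0,0,0,2,0, 0,0,0,0,0,2,0, 0,0,0,0,0,0,0]';  python3 -m jog '[0,0,0,0,0,1.5,0, 0,0,0,0,0,0,0]'
```

```text
time_s: 30.65
position: [0.4636, -0.1094, 0.0286]
ee_rot: [-3.141, -0.002, -0.25]
wrist_force: [-3.7, 1.2, 14.3]
gripper_width: -0.003
time_s: 30.85
position: [0.4636, -0.1094, 0.0284]
ee_rot: [-3.141, -0.001, -0.25]
wrist_force: [-6.3, 1.9, 23.5]
gripper_width: -0.0
```

Run:
```python
from h import *
c=robot.read_camera("side"); im=c["img"][190:290,310:430][:,:,::-1]; cv2.imwrite("pics/side25.png",cv2.resize(im,None,fx=6,fy=6,interpolation=cv2.INTER_CUBIC))
c=robot.read_camera("wrist"); cv2.imwrite("pics/wrist25.png",c["img"][:,:,::-1])
```

```text
(no output)
```

View pics/side25.png

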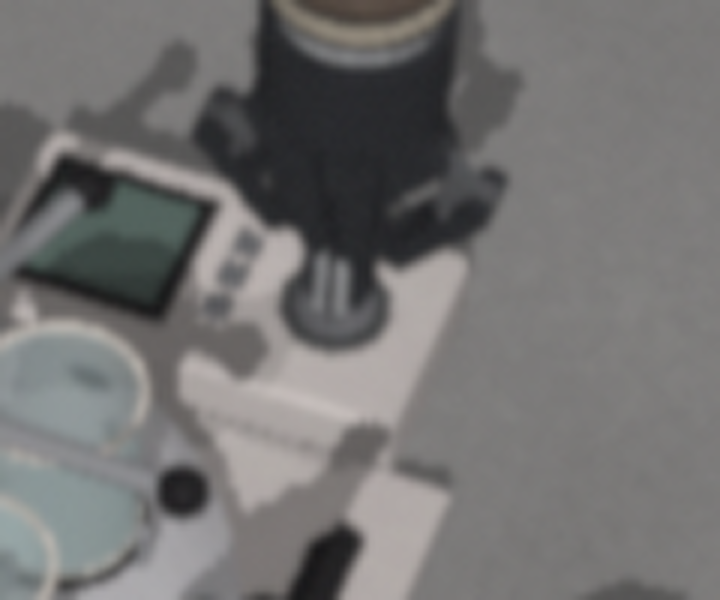

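View pics/wrist25.png

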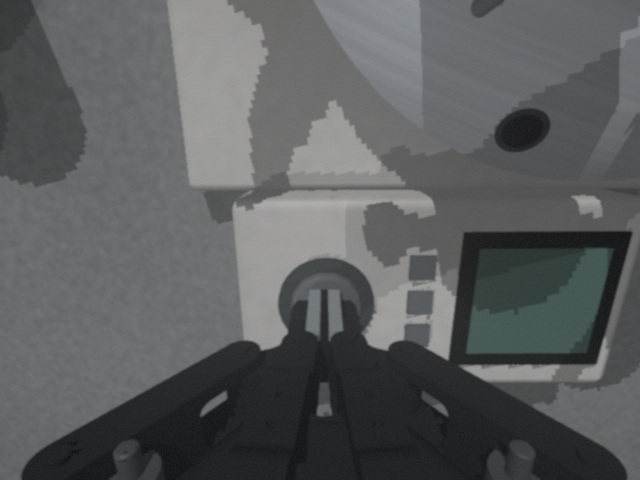

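The fingertips are on the key, which sits low in its bezel. I'll check the key height from depth, then lift off.

```bash
cat > k.py <<'E'
from h import *
c=robot.read_camera("wrist"); P=wcloud(c); R,p=pose(); Z=P@R.T+p
W=Z[(np.hypot(Z[...,0]-.463,Z[...,1]+.1085)<.013)&(c["range_z"]>0)&(Z[...,2]<.062)]
print("key z",len(W),np.percentile(W[:,2],[10,50,90]).round(4))
m=(np.hypot(Z[...,0]-.463,Z[...,1]+.1085)<.034)&(np.hypot(Z[...,0]-.463,Z[...,1]+.1085)>.025)&(abs(Z[...,2]-.042)<.008); print("panel",np.median(Z[m][:,2]).round(4))
E
python3 k.py; python3 -m jog '[0,0,0,0,0,-6,0, 0,0,0,0,0,-10,0, 0,0,0,0,0,-30,0, 0,0,0,0,0,-40,0, 0,0,0,0,0,-30,0, 0,0,0,0,0,0,0, 0,0,0,0,0,0,0]'; python3 k.py
python3 - <<'E'
from h import *
c=robot.read_camera("top"); cv2.imwrite("pics/top26.png",c["img"][:,:,::-1])
c=robot.read_camera("side"); n=c["img"][:,:,::-1]; o=cv2.imread("pics/side0.png"); cv2.imwrite("pics/side26.png",n)
for im in (o,n):
    g=im[272:320,345:378].max(2)<45; v,u=np.where(g); print(g.sum(),u.mean()+345,v.mean()+272)
E
```

```text
key z 965 [0.0477 0.0512 0.0602]
panel 0.0416
time_s: 31.7
position: [0.4634, -0.1095, 0.1423]
ee_rot: [-3.141, -0.004, -0.25]
wrist_force: [-0.7, -0.1, -0.1]
gripper_width: -0.003
key z 870 [0.0526 0.0534 0.0542]
panel 0.0404
210 358.7190476190476 291.73333333333335
204 358.7352941176471 291.5637254901961
```

View pics/top26.png

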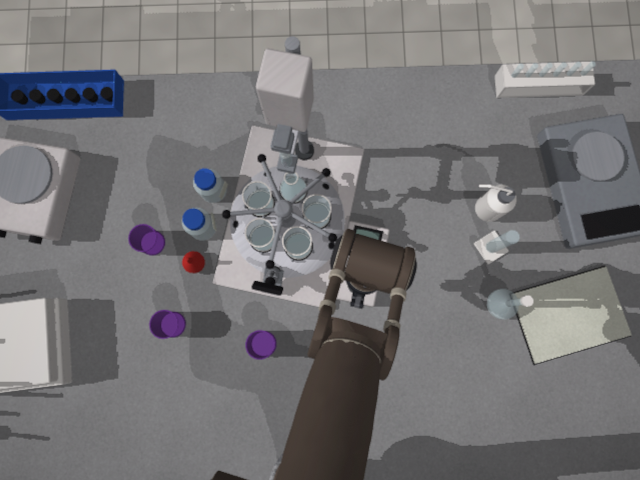

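View pics/side26.png

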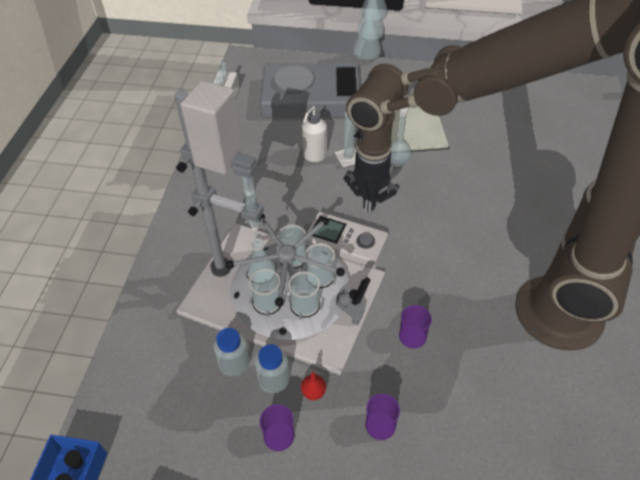

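Everything stands upright and in place. Pressed, the key was about 6 mm above the panel; released, it is back to 13 mm. The plunger is still home, so I'm handing in.

Run:
```python
from station import robot
print(robot.sense()["wrist_force"]); print(robot.job_done())
```

```text
[-0.20996719  0.64829467  0.14185799]
the job is handed in; nothing more can be done
None
```

I did all four steps in order and handed the job in at about 32 s. I pulled and twisted the plunger so it held out, then turned the carousel 72° counter-clockwise by a spoke. With the conical flask under the burette tip, I twisted the plunger back home, then pressed the start key and let it go.

**Last checks:**
- **Plunger:** in the side camera the handle is within about 0.2 px of its starting position, so it is home and locked.
- **Flask:** its mouth is about 2 mm from where the burette tip should be. I worked the tip position out from the hub, not measured it directly.
- **Start key:** it bottomed out at about 23 N, roughly 6 mm down by depth image and tool travel. It is back up, 13 mm above the panel.
- **Everything else:** in the pictures the glassware is upright and the bystanders and purple look-alikes are where they started. The arm was clear, with no wrist force.

**What went wrong on the way:** the closed fingertips end about 20 mm short of the stated tool point. Because of that, my first try at the spoke slid over the bar without moving the carousel. I gripped about 20 mm deeper and it turned. I never felt a distinct snap in the force readings, so the key press rests on its travel and the hard stop.

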